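# Hang glued case handles to dry and book in the glue

## Task

The case handles standing on the gluing board have just been glued: swing the drying rack's closed keeper bar up and back out of the way, hang every one of them by its grip over the rack's rail, clear of one another, then swing the keeper bar over them and down until it rests in its catches. For the batch record, also stand the glue tin upright on the circle in front of the scanner with its label facing the scanner's window. Leave the other things on the bench where they are.

Things in the scene. Friction and masses are not known exactly. Their poses are not given: they have to be found in the camera images.
- handle1: case handle, an inverted U on two screw plates (may be absent): 130 mm span (y), 95 mm high, 140 g. Origin: middle of the underside, z up. Grip: level brown bar along y at the top, 58 mm long, 22 mm thick (x), z 75 to 95 mm; inside open 90 mm wide between the legs. Plates at the feet 44 mm (x) by 26 mm (y). Taken by the middle of the grip from above, closing along x
- handle2: case handle, an inverted U on two screw plates (may be absent): 130 mm span (y), 95 mm high, 140 g. Origin: middle of the underside, z up. Grip: level brown bar along y at the top, 58 mm long, 22 mm thick (x), z 75 to 95 mm; inside open 90 mm wide between the legs. Plates at the feet 44 mm (x) by 26 mm (y). Taken by the middle of the grip from above, closing along x
- handle3: case handle, an inverted U on two screw plates (may be absent): 130 mm span (y), 95 mm high, 140 g. Origin: middle of the underside, z up. Grip: level brown bar along y at the top, 58 mm long, 22 mm thick (x), z 75 to 95 mm; inside open 90 mm wide between the legs. Plates at the feet 44 mm (x) by 26 mm (y). Taken by the middle of the grip from above, closing along x
- handle4: case handle, an inverted U on two screw plates (may be absent): 130 mm span (y), 95 mm high, 140 g. Origin: middle of the underside, z up. Grip: level brown bar along y at the top, 58 mm long, 22 mm thick (x), z 75 to 95 mm; inside open 90 mm wide between the legs. Plates at the feet 44 mm (x) by 26 mm (y). Taken by the middle of the grip from above, closing along x
- handle5: case handle, an inverted U on two screw plates (may be absent): 130 mm span (y), 95 mm high, 140 g. Origin: middle of the underside, z up. Grip: level brown bar along y at the top, 58 mm long, 22 mm thick (x), z 75 to 95 mm; inside open 90 mm wide between the legs. Plates at the feet 44 mm (x) by 26 mm (y). Taken by the middle of the grip from above, closing along x
- board: fixed plywood gluing board, 246 (x) by 300 (y) by 12 mm, origin at the middle of its underside; the handles stand on it
- rack: fixed grey steel drying rack, 390 by 190 mm; origin on the bench below the rail's middle, x along the rail. Uprights' inner faces at x = +-172 mm: those at y = 0 carry the rail and, 153 to 171 mm up, the forked catches; those at y = +100 mm, 172 mm high, carry the keeper's hinge. Handles hang with their span across the rail, either way round; five fit at 58 mm between centres
- rail_mid (a point): middle of the rail's axis: a round steel bar, 16 mm diameter, 110 mm above the bench, free between x = -172 and +172 mm, axes as the rack. A hung handle's origin lies 67 mm below this axis and the top of its grip 28 mm above it
- keeper_hinge (a point): middle of the keeper's hinge axis, which runs along the rack's x, 158 mm above the bench, at y = +100 mm in the rack's frame
- keeper_grip (a point): middle of the rubber sleeve (16 mm diameter, 110 mm long, along the rack's x) on the keeper's cross bar; 100 mm from the hinge axis
- keeper (a joint): keeper: U-shaped 10 mm rod bail, cross bar 392 mm, arms 100 mm. Rad: 0 = closed, arms level, cross bar above the rail at 158 mm height (20 mm over the tops of hung grips), in the catches; 1.57 = upright; 2.3 = fully back, leaning to the rack's +y, away from the rail. Starts closed; past 1.6 it is clear of the work. Stiff hinge: stays where left, takes 2 to 4 N at the cross bar
- tin: aluminium glue tin, 68 mm diameter to 62 mm height, above it a black cap 47 mm diameter from 68 to 90 mm height; 330 g. Origin: middle of the underside; a striped paper label covers 90 degrees of its side about its own +x, and a white bar on the cap points the same way
- tin_label (a point): middle of the tin's label, 34 mm from the tin's axis, 32 mm up
- scanner: fixed grey presentation scanner, 85 by 85 mm foot, head 138 mm high; origin at the middle of its underside; its dark window looks along its own -x. The tin's label faces it when the tin's x axis points the same way as the scanner's x axis
- scan_window (a point): middle of the scanner's dark window, 100 mm up
- scan_spot (a point): middle of the flat white circle (84 mm diameter with black rim, flush with the bench) in front of the scanner, 100 mm from the scanner's origin, 76 mm from its window
- brush: glue brush, 140 mm long, lying on the far right part of the board; bystander
- hammer: hammer, 210 mm long; bystander
- wax: flat round steel wax tin, 72 mm diameter, 32 mm high, no label; bystander
- cone: grey thread cone, 68 mm diameter, 135 mm high; bystander
- pot: white mug, 85 mm high; bystander
- last: wooden shoe last, 190 mm long, 115 mm high; bystander
Not all that is in view belongs to the job. What is shaped like the handle4 but pink is not meant. Leave any yellow look-alike of the handle3 alone.

How it is judged:
By the outcome, as a careful person would: the job done as asked, in the order asked, and still so for the second after the job is handed in, with the robot touching nothing.
Of handle1, handle2, handle3, handle4, handle5 only 3 to 5 are there at a start; the rules pass over those that are not, and their reading is None.
At some moment in a run one of tin may be knocked a few centimetres aside while the robot is not near it.
It also fails if it takes over 210 s, if anything falls off the work surface, if the arm or the gripper's body presses on something with over 40 N, if the wrist force passes 120 N, or if a joint passes its speed limit or range.

## Robot

A 6-joint arm with a two-finger parallel gripper is mounted at the origin on the work surface. World frame = base frame: x ahead of the robot, y to its left, z up, the work surface at z = 0. Lengths are in m, angles in degrees, forces in N, time in s.
With the tool pointing down it reaches from about 0.4 to 0.825 m from the base axis. Payload 7 kg.
Tool frame: the origin (TCP) lies at the centre of the arm's flange, where the gripper is bolted on; the fingertips stand 178 mm ahead of it and the grasp point (between the pads) lies 159 mm ahead of it; z points along the fingers, y is the line along which they close (so a half turn about z gives the same grasp; the last joint's range is limited). The gripper opens to 88 mm and grips with 3 to 60 N. Pads are 19 mm wide; open, the fingers measure 130 mm over their backs; the gripper's body (78 mm by 193 mm) begins 47 mm behind the grasp point.
Start: joints at [90.648, 20.546, 0.682, 0, -70.136, -16.507], TCP at [0.184, 0.649, 0.405] pointing down, gripper open.
Joint ranges: [-176.03, 176.03], [-82.01, 121.73], [-58.28, 71.71], [-173.87, 95.51], [-174.79, -0.11], [-173.66, 173.66]. Speed limits (degrees/s): [136.94, 136.94, 172.46, 180, 180, 180].

## Interface

Orientations are given as [roll, pitch, yaw] about the fixed x, y, z axes, in that order (R = Rz(yaw) Ry(pitch) Rx(roll)).
In Python, from plant import telemetry, snapshot, workorder, nets gives the robot as it stands.
- The arm moves only by the shell command python3 -m creep 'ROWS'. ROWS is JSON, a list that holds one entry, the list of rows, each a list of 5 numbers: the shift along the tool's x, y, z normalised to -1 to 1, where 1 is 0.2 m, then the turn about the tool's z normalised to -1 to 1, where 1 is pi/2 rad, then the opening, from 0 (shut) to 1 (fully open). In form: [[[x, y, z, spin, hand], ...]]. A call has 1 to 8 rows; each row shifts and turns the commanded pose from where the row before left it, along the tool's axes as they then stand; what a row does not reach is not made up. A row lasts 1/12 s, in which the tool goes at most 41.7 mm and 7.16 degrees, less where a joint would pass 70% of its speed; a pose out of reach is approached as far as the arm can. A call with a number of a shift or a turn outside -1 to 1 is refused whole. A call with a gripper value outside its range is refused whole. The fingers move at their own pace and stop on an object; the grip force is fixed at half the most. Time passes only in rows, so rows that do not move let the fingers close. It gives the time, the measured TCP pose, the force, the opening and the grip force at its end, in the units of the state.
- telemetry.get_obs(): the state, without advancing time (a new reading comes with each control period).
- snapshot(name): name is "side" or "top"; returns a dict with "frame" (420x560x3 uint8, red, green, blue), "fx", "fy", "cx", "cy" (pixels), "rvec" (rotation vector, rad) and "tvec" (3), from world to camera coordinates, as OpenCV has them. Camera axes: x right, y down, z forward; pixel columns grow to the right and rows downward; lengths in m; the calibration is good to about 2 mm. A picture is of the moment at which its call begins. There is no depth.
- workorder.close_job(): hands the job in; it is judged then, once.
Trained networks look in a picture, given as the dict that the camera call returned (one of the last four; its "shot" number tells which), for a name from the list of things; names that differ only in an ending like _2 or _b are one class to them, and where a whole thing is asked for, a point or a joint stands for the part that bears it (a point fixed in the world has none). Each returns a list of dicts, best first, with "confidence" (0 to 1); they miss things now and then, are a little off and sometimes report something else, mostly with a low value. They report only what shows in the picture. A call takes as long as a camera call. They do not tell look-alikes from the thing itself.
- nets.find_in(picture, query): "uv" ([column, row] in pixels, amid what is visible of it).
- nets.masks_of(picture, query): "region" (420x560 bool, what is visible of it) and "uv" ([column, row] in pixels, amid what is visible of it).
- nets.landmark_of(picture, query): "uv" ([column, row] in pixels: a listed point, or the origin of a listed thing).
The state is a dict: "clock": time; "joint_pos": joint angles; "qvel": joint speeds; "tau": joint torques, N m; "tool_pos": TCP position; "orientation": TCP orientation; "force": force on the tool from outside, world axes, zero at the start; "moment": the same for the moment, N m; "opening": finger opening in m; "gripper_force": force on a finger pad.
Only numpy, scipy, OpenCV 4.12 (cv2) and the standard library are available. Lean on these libraries where they do the work, as an engineer would, in place of code of your own. Each camera call takes 0.05 s, during which the arm holds its last target. There are 200 camera calls.

## Working session

There is one attempt and no reset: what is moved stays moved. The work goes in short steps, Python scripts to look and compute and a shell command to move; the robot and the scene stay as the last step left them, time stands still between calls to the robot, and variables do not carry over. Pictures are saved under pics/ and viewed, at most 14 in all, crops included, and the job is handed in when it is done.

```bash
ls; mkdir -p pics; python3 - <<'E'
from plant import telemetry, snapshot, nets
import cv2,numpy as np
print(telemetry.get_obs())
for n in("side","top"):
    s=snapshot(n); cv2.imwrite(f"pics/{n}0.png",cv2.resize(s["frame"][:,:,::-1],(800,600)))
    R=cv2.Rodrigues(np.array(s["rvec"]))[0]; print(n,s["fx"],s["cx"],s["cy"],-R.T@np.array(s["tvec"]),R[2])
    for q in["handle1","rail_mid","keeper_grip","keeper_hinge","tin","tin_label","scanner","scan_spot","scan_window","rack","board"]:
        print(q,[(np.round(d["uv"]).astype(int).tolist(),round(d["confidence"],2)) for d in nets.landmark_of(s,q)])
E
```

```text
pics
{'clock': 0.0, 'joint_pos': array([ 9.06489366e+01,  2.05924985e+01,  6.33101913e-01, -2.15120760e-02,
       -7.01368297e+01, -1.65054165e+01]), 'qvel': array([-0.07572193,  0.02333335, -0.02137714,  0.03320979,  0.05473789,
        0.11141198]), 'tau': array([-4.73323835e-04, -5.82711017e+01,  2.93048537e+01,  6.99741796e+00,
        7.01118741e-03, -1.57665850e-04]), 'tool_pos': array([0.18438941, 0.64911759, 0.40370096]), 'orientation': array([ 1.79901993e+02, -7.95207589e-03, -1.58637993e+01]), 'force': array([-0.12654295,  0.72567438, -0.18748972]), 'moment': array([-0.05635237, -0.03678356,  0.04274582]), 'gripper_force': 0.0, 'opening': 0.08749477878703364}
side 380.41649370816856 276.8755640011997 210.62142318657493 [0.48628374 0.95102079 0.74231906] [ 0.03569435 -0.84251668 -0.53748633]
handle1 [([361, 201], 0.92), ([307, 204], 0.79), ([304, 186], 0.75), ([285, 203], 0.7), ([261, 202], 0.68), ([335, 178], 0.5)]
rail_mid [([258, 214], 0.78)]
keeper_grip [([259, 201], 0.96)]
keeper_hinge [([263, 222], 0.63)]
tin [([314, 324], 0.69)]
tin_label [([312, 320], 0.78)]
scanner
[... 261 characters left out ...]
87 -0.99778626]
handle1 [([336, 227], 0.89), ([380, 225], 0.88), ([332, 178], 0.88), ([376, 200], 0.86), ([420, 265], 0.72), ([333, 207], 0.62), ([357, 284], 0.6)]
rail_mid [([267, 184], 0.96)]
keeper_grip [([267, 185], 0.72), ([333, 178], 0.7), ([186, 239], 0.36), ([356, 199], 0.29)]
keeper_hinge [([241, 194], 0.58)]
tin [([187, 238], 0.82), ([242, 192], 0.39)]
tin_label [([176, 230], 0.7)]
scanner [([132, 206], 0.78)]
scan_spot [([158, 223], 0.98), ([357, 203], 0.54), ([188, 239], 0.32)]
scan_window [([145, 168], 0.61), ([131, 204], 0.58), ([271, 183], 0.52)]
rack [([272, 185], 0.91), ([356, 202], 0.49), ([378, 224], 0.24)]
board [([358, 202], 0.87), ([190, 136], 0.26), ([240, 192], 0.25)]
```

View pics/top0.png

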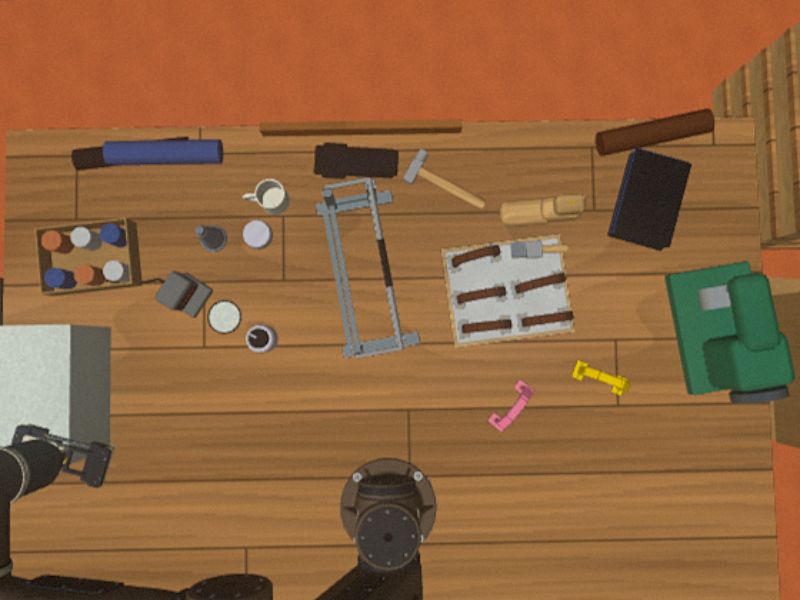

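View pics/side0.png

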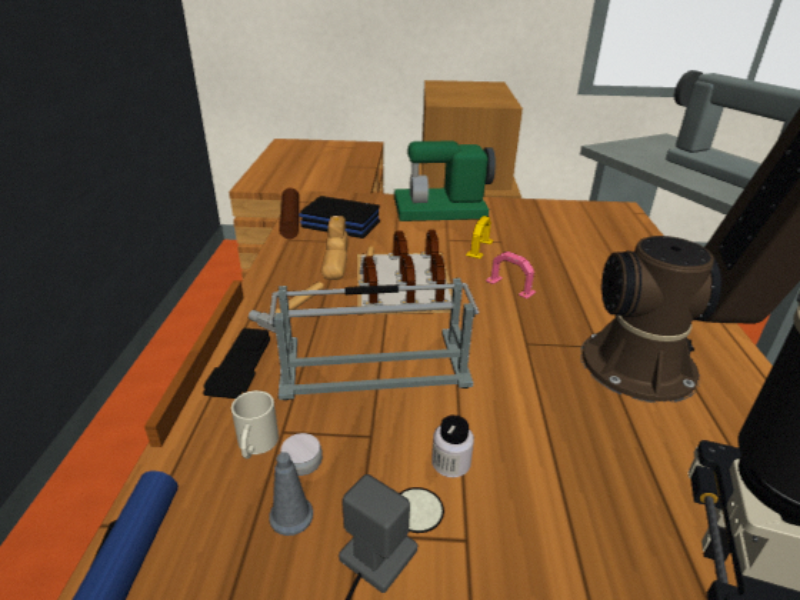

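Top view (800x600): the five brown handles stand on the board at (475,257), (480,295), (485,327), (540,285) and (547,320). The pink handle at (510,407) and the yellow one at (600,378) lie off the board and are not meant. The keeper sleeve is at (385,262), the tin at (260,338), the circle at (224,317) and the scanner at (183,292).

```bash
cat > h.py <<'E'
from plant import telemetry, snapshot, nets, workorder
import cv2,numpy as np
np.set_printoptions(precision=4,suppress=True)
class V:
    def __init__(s,n):
        s.p=snapshot(n); s.im=s.p["frame"]; s.R=cv2.Rodrigues(np.array(s.p["rvec"]))[0]; s.t=np.array(s.p["tvec"]).ravel()
        s.K=np.array([[s.p["fx"],0,s.p["cx"]],[0,s.p["fy"],s.p["cy"]],[0,0,1]]); s.c=-s.R.T@s.t; s.P=s.K@np.c_[s.R,s.t]
    def plane(s,uv,z):
        d=s.R.T@np.linalg.solve(s.K,[uv[0],uv[1],1.]); return s.c+d*(z-s.c[2])/d[2]
    def proj(s,X):
        x=s.P@np.r_[X,1]; return x[:2]/x[2]
    def lm(s,q): return [d["uv"] for d in nets.landmark_of(s.p,q)]
    def crop(s,name,x0,y0,x1,y1,k=4):
        cv2.imwrite(name,cv2.resize(s.im[y0:y1,x0:x1,::-1],None,fx=k,fy=k,interpolation=cv2.INTER_CUBIC))
def tri(a,ua,b,ub):
    X=cv2.triangulatePoints(a.P,b.P,np.float64(ua).reshape(2,1),np.float64(ub).reshape(2,1)).ravel();X=X[:3]/X[3]
    return X,np.linalg.norm(a.proj(X)-ua),np.linalg.norm(b.proj(X)-ub)
def blobs(m,lo,hi=9e9):
    n,l,st,c=cv2.connectedComponentsWithStats(m.astype(np.uint8))
    return [(c[i],l==i,st[i,4]) for i in range(1,n) if lo<=st[i,4]<hi]
def brown(v):
    h=cv2.cvtColor(v.im,cv2.COLOR_RGB2HSV).astype(int)
    return ((h[...,0]<14)|(h[...,0]>172))&(h[...,1]>110)&(h[...,2]>40)&(h[...,2]<125)
E
python3 - <<'E'
from h import *
T=V("top");S=V("side")
m=brown(T); m[:,:305]=0;m[:165]=0;m[245:]=0;m[:,410:]=0
b=blobs(m,30)
ms=brown(S); ms[:155]=0;ms[215:]=0;ms[:,:245]=0;ms[:,320:]=0
bs=blobs(ms,15)
print("side blobs",[(x[0].round(1),x[2]) for x in bs])
for c,r,a in b:
    ys,xs=np.nonzero(r); P=np.array([T.plane(q,.10)[:2] for q in zip(xs,ys)])
    rc=cv2.minAreaRect((P*1000).astype(np.float32)); u,s,vt=np.linalg.svd(P-P.mean(0),full_matrices=False)
    d=vt[0]*np.sign(vt[0][1])
    print("T",c.round(1),a,"xy@.1",np.array(rc[0])/1000,P.mean(0),"size",np.round(rc[1]),"axis deg",np.degrees(np.arctan2(d[1],d[0])).round(1),"proj side",S.proj([*P.mean(0),.1]).round(1))
for q in ["rail_mid","keeper_grip","keeper_hinge","tin_label","tin","rack","scanner","scan_window","board"]:
    A,B=T.lm(q),S.lm(q)
    if A and B: print(q,*tri(T,A[0],S,B[0]))
print("spot",[T.plane(u,0) for u in T.lm("scan_spot")[:1]], S.lm("scan_spot"))
T.crop("pics/tc.png",150,110,320,260);T.crop("pics/tb.png",300,155,420,255,6)
E
```

```text
side blobs [(array([282.6, 180.7]), np.int32(306)), (array([304.6, 180.1]), np.int32(289)), (array([258.6, 189.8]), np.int32(147)), (array([287. , 207.4]), np.int32(41)), (array([307.6, 206.6]), np.int32(44)), (array([261. , 208.5]), np.int32(30))]
T [332.4 178. ] 170 xy@.1 [ 0.5997 -0.219 ] [ 0.6007 -0.2179] size [ 24. 113.] axis deg 104.9 proj side [258.9 185. ]
T [378.1 197.4] 175 xy@.1 [ 0.532  -0.3692] [ 0.5323 -0.3696] size [ 18. 117.] axis deg 103.1 proj side [280.3 166.7]
T [335.6 205.9] 160 xy@.1 [ 0.5068 -0.2295] [ 0.5063 -0.2258] size [ 19. 113.] axis deg 99.3 proj side [285.8 185. ]
T [383.3 222.6] 174 xy@.1 [ 0.4473 -0.3844] [ 0.4472 -0.3842] size [ 17. 119.] axis deg 97.6 proj side [302.5 165.9]
T [340.1 227.9] 168 xy@.1 [ 0.4323 -0.2403] [ 0.4322 -0.2389] size [ 18. 112.] axis deg 95.0 proj side [306.9 184. ]
rail_mid [ 0.5783 -0.0127  0.1082] 1.3108833391129087 2.3586177544343667
keeper_grip [ 0.58   -0.0049  0.166 ] 0.22162490040390143 0.399376198291587
keeper_hinge [0.5578 0.09   0.1448] 0.16638176067304053 0.3236490187837688
tin_label [0.444  0.3667 0.0836] 2.3620704863504476 5.896966106326307
tin [ 0.4142  0.2955 -0.0163] 1.0026130023168534 2.3219338913109464
rack [ 0.5859 -0.0188 -0.0144] 1.4846720677045913 2.738322654837978
scanner [ 0.5257  0.4782 -0.0065] 0.2184311081025435 0.6071907741992384
scan_window [0.5149 0.4569 0.0873] 0.2969150246674427 0.8139937621172119
board [ 0.5263 -0.3249 -0.0154] 0.4677135932480331 0.7095981868766221
spot [array([0.4668, 0.3907, 0.    ])] [[289.9, 358.0]]
```

View pics/tb.png

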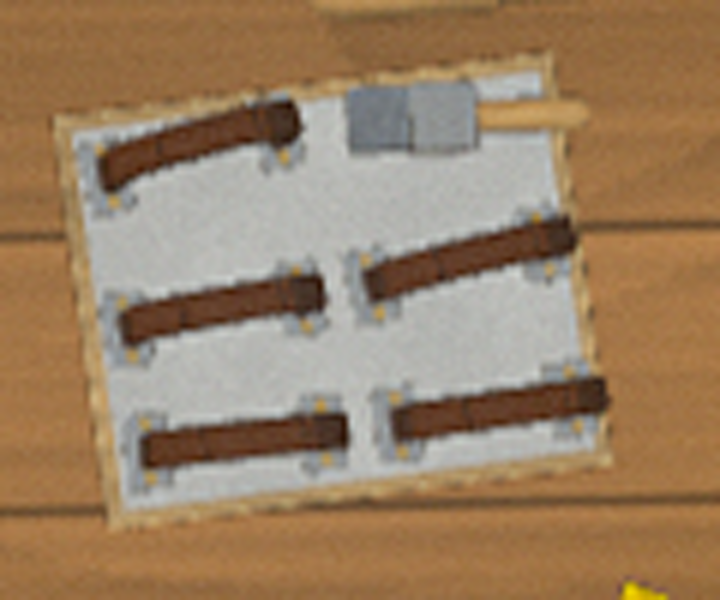

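View pics/tc.png

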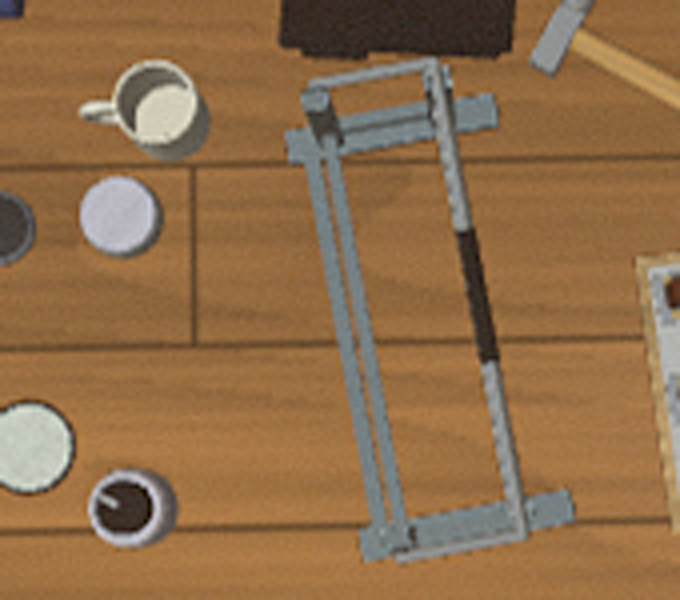

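Enlarged crop of the board: the five brown-gripped handles on it are at (200,145), (225,310), (245,440), (470,258) and (500,408). They are brown U's with screw plates, as described. The pink and yellow ones stay put. In the rack crop the keeper bar runs from (435,85) to (522,525) with its sleeve at (478,297), and the tin's cap bar points up-left at (108,498).

```bash
cat > m.py <<'E'
from h import *
T=V("top");S=V("side")
def dark(v,x0,y0,x1,y1,th=70):
    m=np.zeros(v.im.shape[:2],bool); m[y0:y1,x0:x1]=(v.im[y0:y1,x0:x1].max(2)<th); return m
b=max(blobs(dark(T,255,160,285,205),10),key=lambda b:b[2]); s=max(blobs(dark(S,235,195,285,210),10),key=lambda b:b[2])
print("sleeve",b[0],b[2],s[0],s[2],tri(T,b[0],S,s[0]))
# crossbar line fit in top at z=.158
g=T.im.astype(int); pts=[]
for r in range(138,236):
    c=258.75+(r-131)*(280.3-258.75)/(241.25-131)
    w=np.arange(int(c)-4,int(c)+6); sat=g[r,w].max(1)-g[r,w].min(1); k=w[sat<45]
    if len(k): pts.append(T.plane((k.mean(),r),.158)[:2])
pts=np.float32(pts); l=cv2.fitLine(pts,cv2.DIST_HUBER,0,.002,.01).ravel(); print("bar yaw",np.degrees(np.arctan2(l[1],l[0])),l)
for u in[(258.75,131),(280,241.25)]: print("bar end",T.plane(u,.158))
# side: bar ends
acc=[]
for i in range(3):
    t=V("top") if i else T
    acc.append([t.plane(u,.012)[:2] for u in t.lm("handle1")])
for a in acc: print("handle lm",np.array(a).round(3).tolist())
# spot & tin
hsv=cv2.cvtColor(T.im,cv2.COLOR_RGB2HSV)
m=np.zeros(T.im.shape[:2],bool);m[205:240,145:172]=hsv[205:240,145:172,1]<45
m&=hsv[...,2]>150
b=max(blobs(m,50),key=lambda b:b[2]);print("spot",T.plane(b[0],0),b[2])
d=dark(T,170,225,195,250,80);q=max(blobs(d,10),key=lambda b:b[2]);
cn,_=cv2.findContours(q[1].astype(np.uint8),cv2.RETR_EXTERNAL,cv2.CHAIN_APPROX_NONE);h=cv2.convexHull(cn[0]);(cx,cy),r=cv2.minEnclosingCircle(h)
print("cap",cx,cy,r,T.plane((cx,cy),.09)); mm=np.zeros(T.im.shape[:2],np.uint8);cv2.circle(mm,(round(cx),round(cy)),round(r)-1,1,-1)
w=T.im.mean(2)*mm; w=np.clip(w-85,0,None)*mm; ys,xs=np.nonzero(w); wt=w[ys,xs]; u=(xs@wt/wt.sum(),ys@wt/wt.sum()); dd=T.plane(u,.09)-T.plane((cx,cy),.09);print("bar",u,np.degrees(np.arctan2(dd[1],dd[0])),np.linalg.norm(dd))
for q in["scanner","scan_window","tin_label","tin"]:
    print(q,[T.plane(u,{"scanner":0,"scan_window":.1,"tin_label":.032,"tin":0}[q])for u in T.lm(q)[:1]],[S.plane(u,{"scanner":0,"scan_window":.1,"tin_label":.032,"tin":0}[q])for u in S.lm(q)[:1]])
E
python3 m.py
```

```text
sleeve [269.0857 183.4786] 140 [259.716  202.3128] 243 (array([ 0.5785, -0.0045,  0.1594]), np.float64(0.11233644345088163), np.float64(0.20297734384169208))
bar yaw 9.612669 [ 0.986   0.167   0.5823 -0.0032]
bar end [0.7519 0.0262 0.158 ]
bar end [ 0.3914 -0.0362  0.158 ]
handle lm [[0.446, -0.394], [0.3, -0.527], [0.234, -0.297], [0.494, -0.218], [0.432, -0.239], [0.525, -0.389]]
handle lm [[0.448, -0.244], [0.603, -0.22], [0.449, -0.394], [0.501, -0.23], [0.541, -0.385], [0.302, -0.523]]
handle lm [[0.242, -0.294], [0.45, -0.393], [0.302, -0.52], [0.44, -0.244], [0.505, -0.236], [0.522, -0.381], [0.61, -0.225]]
spot [0.47   0.3974 0.    ] 353
cap 180.6666717529297 236.3333282470703 6.871948719024658 [0.4141 0.2956 0.09  ]
bar (np.float64(177.1342626559061), np.float64(234.98165810711666)) 68.10123229755855 0.012733747270328437
scanner [array([0.5252, 0.4746, 0.    ])] [array([0.5275, 0.4815, 0.    ])]
scan_window [array([0.5114, 0.4629, 0.1   ])] [array([0.5155, 0.4604, 0.1   ])]
tin_label [array([ 0.5087, -0.3055,  0.032 ])] [array([ 0.5727, -0.0979,  0.032 ])]
tin [array([0.416 , 0.2837, 0.    ])] [array([ 0.4163,  0.3027, -0.    ])]
```

```bash
cat > go.py <<'E'
import sys; from h import *
# totals (tool units) from the measured pose to TCP target x y z yaw, shift expressed after the spin; rows needed
x,y,z,yaw=map(float,sys.argv[1:5]); o=telemetry.get_obs(); p=o["tool_pos"]; y0=o["orientation"][2]
s=-((yaw-y0+180)%360-180)/90; a=np.radians(yaw); d=(np.array([x,y,z])-p)/.2
t=np.array([d[0]*np.cos(a)+d[1]*np.sin(a), d[0]*np.sin(a)-d[1]*np.cos(a), -d[2]])
print("t",round(o["clock"],2),"at",p,round(y0,2),"F",o["force"],"spin",round(s,4),"rows",int(np.ceil(abs(s)/.0795)),"shift",t.round(4),"rows",np.linalg.norm(t)/.208, "open",o["opening"],"j",o["joint_pos"].round(0))
E
python3 -m creep '[[[0,0,0,-0.071,1],[0,0,0,-0.071,1],[0,0,0,-0.071,1],[0,0,0,-0.07,1],[0.07,0.178,0,0,1],[0.07,0.178,0,0,1],[0.07,0.178,0,0,1],[0.07,0.178,0,0,1]]]'
python3 -m creep '[[[0.07,0.178,0,0,1],[0.07,0.178,0,0,1],[0.07,0.178,0,0,1],[0.07,0.178,0,0,1],[0.07,0.178,0,0,1],[0.07,0.178,0,0,1],[0.07,0.178,0,0,1],[0.07,0.178,0,0,1]]]'
python3 -m creep '[[[0.07,0.178,0,0,1],[0.07,0.178,0,0,1],[0.07,0.178,0,0,1],[0.07,0.178,0,0,1],[0.07,0.178,0,0,1],[0.07,0.178,0,0,1],[0,0,0,0,1],[0,0,0,0,1]]]'
python3 go.py .5785 -.0045 .318 9.6
```

```text
clock: 3.72
tool_pos: [0.2639, 0.5168, 0.4045]
orientation: [180.0, -0.0, 9.7]
force: [0.8, -0.2, -0.0]
opening: 0.0875
gripper_force: 0.0
clock: 4.38
tool_pos: [0.4219, 0.2543, 0.4051]
orientation: [-180.0, -0.0, 9.6]
force: [1.4, 0.5, 0.2]
opening: 0.0874
gripper_force: 0.0
clock: 5.05
tool_pos: [0.5406, 0.0576, 0.4043]
orientation: [180.0, 0.0, 9.4]
force: [-0.8, -0.4, 0.7]
opening: 0.0876
gripper_force: 0.0
t 5.05 at [0.5406 0.0576 0.4043] 9.38 F [-0.829  -0.4029  0.6539] spin -0.0024 rows 1 shift [0.1351 0.3378 0.4316] rows 2.713981242552483 open 0.08757792695368732 j [ 27.   8. -16.   0. -66.  73.]
```

```bash

python3 -m creep '[[[0.068,0.169,0,-0.002,1],[0.067,0.169,0,0,1],[0,0,0.1,0,1],[0,0,0.1,0,1],[0,0,0.1,0,1],[0,0,0.08,0,1],[0,0,0.05,0,1],[0,0,0,0,1]]]'
python3 -m creep '[[[0,0,0,0,0],[0,0,0,0,0],[0,0,0,0,0],[0,0,0,0,0],[0,0,0,0,0],[0,0,0,0,0],[0,0,0,0,0],[0,0,0,0,0]]]'
python3 go.py .5785 -.0045 .318 9.6
```

```text
clock: 5.72
tool_pos: [0.5771, -0.0018, 0.3166]
orientation: [180.0, 0.2, 9.8]
force: [0.7, 0.0, 0.2]
opening: 0.0874
gripper_force: 0.0
clock: 6.38
tool_pos: [0.5779, -0.0026, 0.3188]
orientation: [-180.0, -0.0, 9.8]
force: [-0.3, -0.7, -0.1]
opening: 0.0398
gripper_force: 0.0
t 6.38 at [ 0.5779 -0.0026  0.3188] 9.79 F [-0.2783 -0.7013 -0.0502] spin 0.0021 rows 1 shift [0.0012 0.0099 0.0038] rows 0.0515142154749061 open 0.039834401614071736 j [ 19.  16. -19.   0. -56.  81.]
```

```bash

python3 -m creep '[[[0,0,0,0,0],[0,0,0,0,0],[0,0,0,0,0],[0,0,0,0,0],[0,0,0,0,0],[0,0,0,0,0]]]'
python3 -m creep '[[[0,-0.004,-0.065,0,0],[0,-0.013,-0.064,0,0],[0,-0.021,-0.062,0,0],[0,-0.029,-0.059,0,0],[0,0,0,0,0]]]'
python3 go.py .5785 -.0045 .318 9.6
```

```text
clock: 6.88
tool_pos: [0.5781, -0.0033, 0.3187]
orientation: [179.9, 0.0, 9.8]
force: [1.7, -5.7, -1.3]
opening: 0.0152
gripper_force: 30.0
clock: 7.3
tool_pos: [0.5757, 0.0097, 0.3709]
orientation: [179.8, -0.0, 9.8]
force: [-0.5, -11.0, 2.8]
opening: 0.0153
gripper_force: 30.0
t 7.3 at [0.5757 0.0097 0.3709] 9.8 F [ -0.5076 -11.0423   2.7794] spin 0.0022 rows 1 shift [0.0018 0.0722 0.2644] rows 1.3178500210316109 open 0.01530496641493421 j [ 20.  13. -15.   0. -62.  79.]
```

Held, and it is following the arc. Continuing.

```bash

python3 -m creep '[[[0,-0.036,-0.054,0,0],[0,-0.043,-0.049,0,0],[0,-0.049,-0.043,0,0],[0,-0.054,-0.036,0,0],[0,-0.059,-0.029,0,0],[0,-0.062,-0.021,0,0],[0,0,0,0,0]]]'
python3 -m creep '[[[0,-0.064,-0.013,0,0],[0,-0.065,-0.004,0,0],[0,-0.065,0.004,0,0],[0,-0.064,0.013,0,0],[0,-0.062,0.021,0,0],[0,0,0,0,0],[0,0,0,0,0]]]'
python3 go.py .5785 -.0045 .318 9.6
python3 - <<'E'
from h import *
T=V("top");S=V("side");T.crop("pics/k1.png",200,110,320,260,4);S.crop("pics/k2.png",160,130,360,290,4)
E
```

```text
clock: 7.88
tool_pos: [0.5655, 0.0694, 0.4196]
orientation: [179.8, -0.2, 9.8]
force: [-7.1, -8.4, 22.5]
opening: 0.0152
gripper_force: 30.0
clock: 8.47
tool_pos: [0.5549, 0.1344, 0.4118]
orientation: [-179.9, -0.2, 9.9]
force: [0.6, 4.3, 5.4]
opening: 0.0151
gripper_force: 30.0
t 8.47 at [0.5549 0.1344 0.4118] 9.87 F [0.5619 4.3431 5.4492] spin 0.0029 rows 1 shift [0.0005 0.7046 0.4688] rows 4.068781070252378 open 0.01509560032432553 j [ 33.  10. -12.   0. -67.  67.]
```

View pics/k2.png

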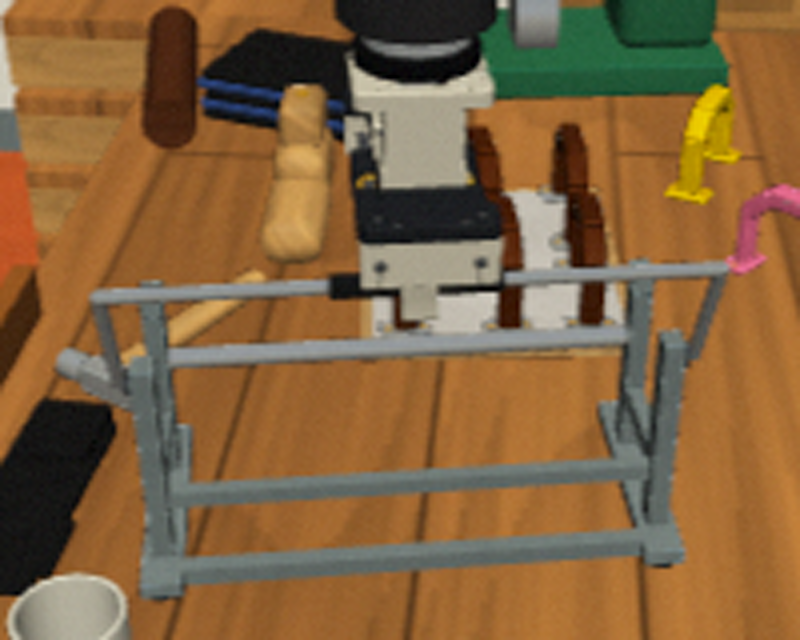

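The keeper is up and back at about 112°, leaning past the rear uprights. Next I release it, check the grip heights in two views, and go to the first handle.

```bash

python3 -m creep '[[[0,0,0,0,0.5],[0,0,0,0,0.5],[0,0,0,0,0.5],[0,0,0,0,0.5],[0,0,0,0,0.5],[0,0,0,0,0.5],[0,0,-0.1,0,0.5],[0,0,-0.15,0,0.5]]]'
python3 -m creep '[[[0,0.15,0,0.079,0.5],[0,0.15,0,0.079,0.5],[0,0,0,0.079,0.5],[0,0,0,0.079,0.5],[0,0,0,0.079,0.5],[0,0,0,0.079,0.5],[0,0,0,0.079,0.5],[0,0,0,0.079,0.5]]]'
python3 -m creep '[[[0,0,0,0.079,0.5],[0,0,0,0.079,0.5],[0,0,0,0.079,0.5],[0,0,0,0.075,0.5],[0,0,0,0,0.5]]]'
python3 go.py .602 -.221 .40 -75.1
python3 - <<'E'
from h import *
S=V("side"); S.crop("pics/s3.png",230,130,340,240,5); T=V("top"); print([d["uv"] for d in nets.find_in(S.p,"handle1")],[d["uv"] for d in nets.find_in(T.p,"handle1")])
m=brown(S)
for n,x,y in[("H1",.602,-.221),("H2",.535,-.378),("H3",.507,-.228),("H4",.449,-.389),("H5",.433,-.241)]:
    u=S.proj([x,y,.107]); col=m[:,int(round(u[0]))]; print(n,u.round(1),"brown rows",np.nonzero(col[150:215])[0]+150)
E
```

```text
clock: 9.23
tool_pos: [0.5538, 0.1332, 0.4583]
orientation: [179.9, 0.4, 9.8]
force: [0.6, 0.6, 0.4]
opening: 0.0439
gripper_force: 0.0
clock: 9.9
tool_pos: [0.5609, 0.0738, 0.4608]
orientation: [180.0, 0.0, -47.5]
force: [-0.1, -0.1, 0.1]
opening: 0.044
gripper_force: 0.0
clock: 10.32
tool_pos: [0.5609, 0.0738, 0.4607]
orientation: [180.0, -0.0, -75.5]
force: [0.0, -0.0, -0.1]
opening: 0.0441
gripper_force: 0.0
t 10.32 at [0.5609 0.0738 0.4607] -75.49 F [ 0.0429 -0.0051 -0.086 ] spin -0.0043 rows 1 shift [1.4774 0.1804 0.3037] rows 7.303302929679664 open 0.044142736202011146 j [ 27.   8.  -8.  -0. -73. -13.]
[[260.9, 191.3], [283.4, 175.9], [366.5, 186.0], [338.2, 167.5], [303.8, 171.2], [306.7, 193.4]] [[419.6, 264.1], [333.0, 225.7], [331.5, 208.3], [377.2, 222.9], [379.8, 196.5], [357.8, 287.7]]
H1 [258.6 182.8] brown rows [161 180 181 182 183 184 185 186 187 188 189 190 191 192 193 194 195 196
 197 204 205 206 207 208 209 210 211]
H2 [279.7 164.1] brown rows [167 169 170 171 172 173 174 175 176 177 178 179 180 181 182 183 184 185
 186 187 188 189 190]
H3 [285.7 182.9] brown rows [157 179 180 181 182 183 184 185 186 187 188 189 190 191 192 193 194 195
 196 202 203 205 206 207 208 209 210 211]
H4 [302.1 163.7] brown rows [161 162 163 164 165 166 167 168 169 170 171 172 173 174 175 176 177 178
 179 180 184 185 186 187 188 189 190]
H5 [306.8 182. ] brown rows [178 179 180 181 182 183 184 185 186 187 188 189 190 191 192 193 194 195
 196 201 202 203 204 205 206 207 208 209 210]
```

```bash

python3 -m creep '[[[0.185,0.023,0,-0.004,0.5],[0.185,0.022,0,0,0.5],[0.185,0.023,0,0,0.5],[0.185,0.022,0,0,0.5],[0.185,0.023,0,0,0.5],[0.185,0.022,0,0,0.5],[0.185,0.023,0,0,0.5],[0.182,0.022,0,0,0.5]]]'
python3 -m creep '[[[0,0,0.15,0,0.5],[0,0,0.15,0,0.5],[0,0,0.15,0,0.5],[0,0,0.15,0,0.5],[0,0,0.15,0,0.5],[0,0,0.1,0,0.5],[0,0,0,0,0.5],[0,0,0,0,0.5]]]'
python3 go.py .602 -.221 .269 -75.1
```

```text
clock: 11.18
tool_pos: [0.6034, -0.2225, 0.4609]
orientation: [-180.0, -0.0, -74.6]
force: [0.6, 0.2, -0.0]
opening: 0.044
gripper_force: 0.0
clock: 11.85
tool_pos: [0.6034, -0.2207, 0.2902]
orientation: [179.9, 0.0, -74.7]
force: [0.5, -0.2, 0.0]
opening: 0.0439
gripper_force: 0.0
t 11.85 at [ 0.6034 -0.2207  0.2902] -74.71 F [ 0.5185 -0.2202  0.0497] spin 0.0044 rows 1 shift [-0.0003  0.0071  0.106 ] rows 0.5108322921971145 open 0.04385718410751645 j [ -3.  23. -12.   0. -55.  18.]
```

```bash

python3 -m creep '[[[0,0.004,0.053,0.004,0.5],[0,0.003,0.053,0,0.5],[0,0,0,0,0.5],[0,0,0,0,0],[0,0,0,0,0],[0,0,0,0,0],[0,0,0,0,0],[0,0,0,0,0]]]'
python3 -m creep '[[[0,0,0,0,0],[0,0,0,0,0],[0,0,0,0,0],[0,0,-0.05,0,0],[0,0,-0.05,0,0],[0,0,0,0,0]]]'
python3 go.py .6924 0.0148 .47 -80.4
```

```text
clock: 12.52
tool_pos: [0.6023, -0.221, 0.2703]
orientation: [-179.9, -0.0, -75.2]
force: [-0.5, 0.3, 1.8]
opening: 0.0216
gripper_force: 29.9
clock: 13.02
tool_pos: [0.6026, -0.2212, 0.2922]
orientation: [-179.9, -0.1, -75.2]
force: [1.5, 0.3, 0.1]
opening: 0.022
gripper_force: 29.9
t 13.02 at [ 0.6026 -0.2212  0.2922] -75.15 F [1.5115 0.3389 0.0733] spin 0.0583 rows 1 shift [-1.0887 -0.6393 -0.8891] rows 7.423887923380634 open 0.021986606219035452 j [ -3.  22. -12.   0. -55.  18.]
```

```bash

python3 -m creep '[[[0,0,-0.178,0.058,0],[0,0,-0.178,0,0],[0,0,-0.178,0,0],[0,0,-0.178,0,0],[0,0,-0.178,0,0],[0,0,0,0,0]]]'
python3 -m creep '[[[-0.136,-0.08,0,0,0],[-0.136,-0.08,0,0,0],[-0.136,-0.08,0,0,0],[-0.136,-0.08,0,0,0],[-0.136,-0.08,0,0,0],[-0.136,-0.08,0,0,0],[-0.136,-0.08,0,0,0],[-0.136,-0.08,0,0,0]]]'
python3 -m creep '[[[0,0,0,0,0],[0,0,0,0,0]]]'
python3 go.py .6929 0.0149 .303 -80.4
python3 - <<'E'
from h import *
S=V("side");S.crop("pics/s4.png",200,130,360,260,5)
E
```

```text
clock: 13.52
tool_pos: [0.6026, -0.2216, 0.4767]
orientation: [-179.4, -0.3, -80.4]
force: [0.8, -1.1, 1.4]
opening: 0.0215
gripper_force: 29.9
clock: 14.18
tool_pos: [0.6921, 0.0164, 0.4676]
orientation: [180.0, 0.0, -80.4]
force: [0.3, 0.3, -1.2]
opening: 0.0219
gripper_force: 29.9
clock: 14.35
tool_pos: [0.6923, 0.0168, 0.4667]
orientation: [179.9, 0.0, -80.3]
force: [0.6, 0.1, -0.8]
opening: 0.0213
gripper_force: 29.9
t 14.35 at [0.6923 0.0168 0.4667] -80.25 F [ 0.6475  0.1307 -0.8395] spin 0.0017 rows 1 shift [ 0.01   -0.0015  0.8185] rows 3.9354320458902152 open 0.021347006869532222 j [ 17.  21.   9.  -0. -78.  -8.]
```

View pics/s4.png

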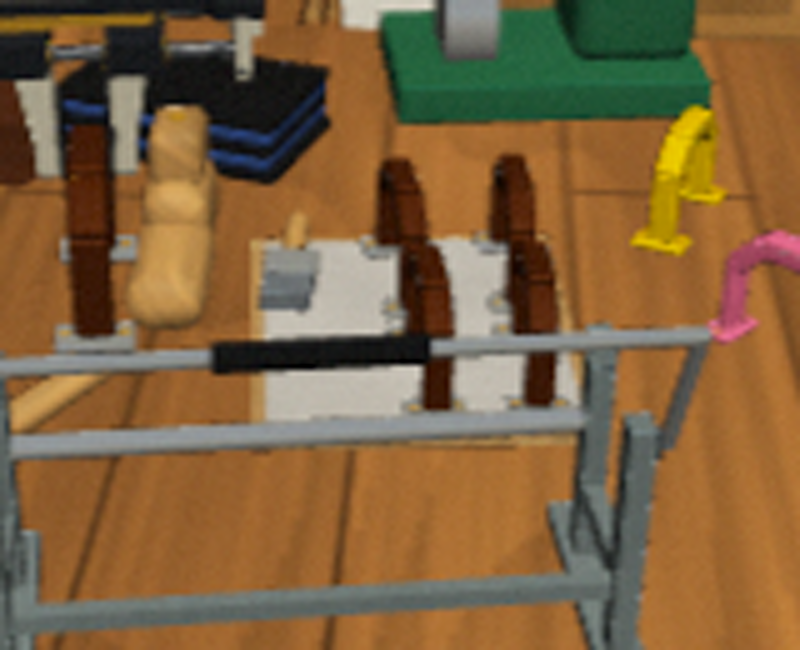

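Handle 1 hangs plumb in the fingers at (90,230), over the far end of the rail. Lowering it now.

```bash

python3 -m creep '[[[0.005,0,0.15,0,0],[0.005,0,0.15,0,0],[0,0,0.15,0,0],[0,0,0.15,0,0],[0,0,0.1,0,0],[0,0,0.07,0,0],[0,0,0.045,0,0],[0,0,0,0,0]]]'
python3 go.py .6929 0.0149 .303 -80.4
python3 -m creep '[[[0,0,0,0,0.4],[0,0,0,0,0.4],[0,0,0,0,0.4],[0,0,0,0,0.4],[0,0,0,0,0.4],[0,0,-0.05,0,0.4],[0,0,-0.1,0,0.4],[0,0,-0.15,0,0.4]]]'
python3 -m creep '[[[0,0,-0.15,0,0.5],[0,0,-0.15,0,0.5],[0,0,-0.15,0,0.5],[0,0,0,0,0.5]]]'
python3 go.py .507 -.228 .46 -80.7
```

```text
clock: 15.07
tool_pos: [0.6915, 0.0118, 0.3026]
orientation: [179.8, -0.0, -80.5]
force: [0.0, -1.2, -1.5]
opening: 0.0215
gripper_force: 29.9
t 15.07 at [0.6915 0.0118 0.3026] -80.47 F [ 0.0298 -1.2204 -1.477 ] spin -0.0008 rows 1 shift [-0.014  -0.0096 -0.0018] rows 0.08233271912144711 open 0.021502894431372623 j [ 17.  26.  -4.  -0. -60.  -8.]
clock: 15.73
tool_pos: [0.6916, 0.013, 0.3634]
orientation: [179.7, 0.0, -80.4]
force: [0.4, 0.0, -0.5]
opening: 0.0353
gripper_force: 0.0
clock: 16.07
tool_pos: [0.6929, 0.0126, 0.4636]
orientation: [-179.3, -0.1, -80.4]
force: [1.1, 0.3, 2.3]
opening: 0.0437
gripper_force: 0.0
t 16.07 at [0.6929 0.0126 0.4636] -80.35 F [1.0696 0.3361 2.3189] spin 0.0039 rows 1 shift [1.0371 1.1117 0.0181] rows 7.309643765166812 open 0.04371716038044086 j [ 17.  20.   8.   0. -77.  -8.]
```

```bash

python3 -m creep '[[[0.13,0.139,0,0.004,0.5],[0.13,0.139,0,0,0.5],[0.13,0.139,0,0,0.5],[0.13,0.139,0,0,0.5],[0.13,0.139,0,0,0.5],[0.13,0.139,0,0,0.5],[0.129,0.139,0,0,0.5],[0.129,0.139,0,0,0.5]]]'
python3 -m creep '[[[0,0,0.15,0,0.5],[0,0,0.15,0,0.5],[0,0,0.15,0,0.5],[0,0,0.15,0,0.5],[0,0,0.15,0,0.5],[0,0,0.1,0,0.5],[0,0,0,0,0.5],[0,0,0,0,0.5]]]'
python3 go.py .507 -.228 .269 -80.7
python3 - <<'E'
from h import *
S=V("side");T=V("top");cv2.imwrite("pics/c5.png",np.hstack([cv2.resize(S.im[130:260,190:350,::-1],(480,390),interpolation=2),cv2.resize(T.im[120:250,240:345,::-1],(315,390),interpolation=2)]))
E
```

```text
clock: 16.73
tool_pos: [0.5047, -0.2289, 0.4558]
orientation: [-179.9, -0.0, -80.7]
force: [1.3, -0.2, 0.1]
opening: 0.0436
gripper_force: 0.0
clock: 17.4
tool_pos: [0.5064, -0.2279, 0.2848]
orientation: [179.9, -0.0, -80.7]
force: [0.9, 1.0, 0.6]
opening: 0.044
gripper_force: 0.0
t 17.4 at [ 0.5064 -0.2279  0.2848] -80.73 F [0.8651 1.0332 0.5513] spin -0.0003 rows 1 shift [ 0.0011 -0.0028  0.0791] rows 0.3807321737489623 open 0.04397861757098717 j [ -4.  16. -24.   0. -51.  13.]
```

View pics/c5.png

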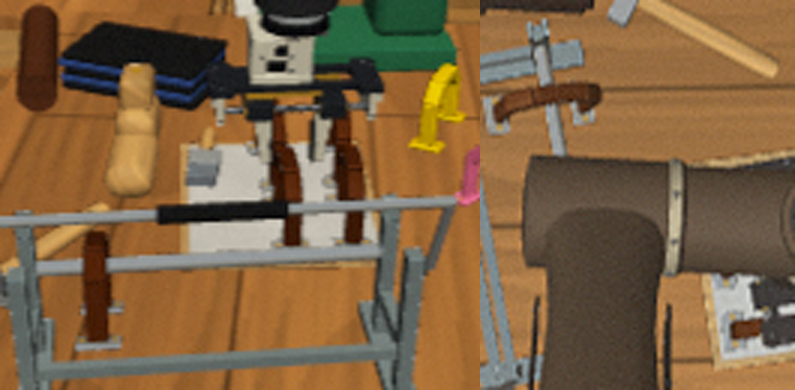

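Handle 1 is hung over the rail at (97,290) and plumb. Now handle 3.

```bash

python3 -m creep '[[[0,-0.003,0.04,0,0.5],[0,0,0.039,0,0.5],[0,0,0,0,0],[0,0,0,0,0],[0,0,0,0,0],[0,0,0,0,0],[0,0,0,0,0],[0,0,0,0,0]]]'
python3 -m creep '[[[0,0,0,0,0],[0,0,-0.1,0,0],[0,0,-0.18,0,0],[0,0,-0.18,0,0],[0,0,-0.18,0,0],[0,0,-0.18,0,0],[0,0,-0.18,0,0],[0,0,0,0,0]]]'
python3 -m creep '[[[-0.13,-0.104,0,-0.003,0],[-0.13,-0.104,0,0,0],[-0.13,-0.104,0,0,0],[-0.13,-0.104,0,0,0],[-0.13,-0.104,0,0,0],[-0.13,-0.104,0,0,0],[-0.13,-0.104,0,0,0],[-0.13,-0.104,0,0,0]]]'
python3 -m creep '[[[0,0,0,0,0],[0,0,0,0,0]]]'
python3 go.py .6357 .0052 .303 -80.4
```

```text
clock: 18.17
tool_pos: [0.5071, -0.2278, 0.2691]
orientation: [-180.0, -0.0, -80.7]
force: [-0.1, -0.4, 1.0]
opening: 0.022
gripper_force: 30.0
clock: 18.83
tool_pos: [0.5076, -0.2284, 0.4768]
orientation: [-179.4, -0.3, -80.7]
force: [0.7, -0.3, -0.1]
opening: 0.0214
gripper_force: 30.0
clock: 19.5
tool_pos: [0.6371, 0.0064, 0.4682]
orientation: [180.0, 0.0, -80.5]
force: [0.3, -0.6, -1.7]
opening: 0.0214
gripper_force: 30.0
clock: 19.67
tool_pos: [0.6373, 0.0066, 0.4673]
orientation: [179.9, 0.0, -80.4]
force: [0.0, -0.2, -0.9]
opening: 0.022
gripper_force: 30.0
t 19.67 at [0.6373 0.0066 0.4673] -80.35 F [ 0.0443 -0.155  -0.8551] spin 0.0005 rows 1 shift [0.0056 0.0091 0.8213] rows 3.9489089337796393 open 0.02203007904127674 j [ 18.  15.   1.  -0. -76.  -8.]
```

```bash

python3 -m creep '[[[0.005,0.009,0.15,0,0],[0,0,0.15,0,0],[0,0,0.15,0,0],[0,0,0.15,0,0],[0,0,0.1,0,0],[0,0,0.07,0,0],[0,0,0.05,0,0],[0,0,0,0,0]]]'
python3 go.py .6357 0.0052 .303 -80.4
python3 -m creep '[[[0,0,0,0,0.38],[0,0,0,0,0.38],[0,0,0,0,0.38],[0,0,0,0,0.38],[0,0,0,0,0.38],[0,0,-0.05,0,0.38],[0,0,-0.1,0,0.38],[0,0,-0.15,0,0.4]]]'
python3 -m creep '[[[0,0,-0.15,-0.039,0.5],[0,0,-0.15,0,0.5],[0,0,-0.15,0,0.5],[0,0,0,0,0.5]]]'
python3 go.py .535 -.378 .46 -76.9
```

```text
clock: 20.33
tool_pos: [0.6341, 0.0027, 0.3025]
orientation: [179.8, -0.0, -80.5]
force: [0.5, -0.5, -1.7]
opening: 0.0218
gripper_force: 30.0
t 20.33 at [0.6341 0.0027 0.3025] -80.55 F [ 0.4885 -0.4739 -1.6502] spin -0.0016 rows 1 shift [-0.0111 -0.0099 -0.0024] rows 0.07270235953735268 open 0.02177360670734907 j [ 18.  21. -12.  -0. -57.  -8.]
clock: 21.0
tool_pos: [0.6344, 0.0035, 0.3639]
orientation: [179.7, -0.0, -80.5]
force: [0.4, 0.0, -0.0]
opening: 0.0339
gripper_force: 0.0
clock: 21.33
tool_pos: [0.6359, 0.0033, 0.4634]
orientation: [-179.4, -0.1, -76.9]
force: [0.4, -0.5, 0.3]
opening: 0.044
gripper_force: 0.0
t 21.33 at [0.6359 0.0033 0.4634] -76.92 F [ 0.4434 -0.5345  0.3363] spin -0.0003 rows 1 shift [1.7424 0.9234 0.0168] rows 9.48103730657091 open 0.04398693891471919 j [ 18.  15.   0.   0. -75.  -5.]
```

```bash

python3 -m creep '[[[0.174,0.092,0,0,0.5],[0.174,0.092,0,0,0.5],[0.174,0.092,0,0,0.5],[0.174,0.092,0,0,0.5],[0.174,0.092,0,0,0.5],[0.174,0.092,0,0,0.5],[0.174,0.093,0,0,0.5],[0.174,0.093,0,0,0.5]]]'
python3 -m creep '[[[0.175,0.093,0,0,0.5],[0.175,0.093,0,0,0.5],[0,0,0.15,0,0.5],[0,0,0.15,0,0.5],[0,0,0.15,0,0.5],[0,0,0.15,0,0.5],[0,0,0.15,0,0.5],[0,0,0,0,0.5]]]'
python3 -m creep '[[[0,0,0.05,0,0.5],[0,0,0,0,0.5],[0,0,0,0,0.5]]]'
python3 go.py .535 -.378 .269 -76.9
python3 - <<'E'
from h import *
T=V("top"); S=V("side"); S.crop("pics/c6.png",240,140,330,220,7)
m=brown(T); m[:,:305]=0;m[:165]=0;m[245:]=0;m[:,410:]=0
for c,r,a in blobs(m,30): print(c.round(1),a)
E
```

```text
clock: 22.0
tool_pos: [0.5531, -0.3026, 0.456]
orientation: [-179.9, -0.0, -76.9]
force: [0.6, 0.8, 0.1]
opening: 0.044
gripper_force: 0.0
clock: 22.67
tool_pos: [0.5317, -0.3767, 0.2991]
orientation: [179.6, 0.4, -77.0]
force: [-1.1, 0.8, -1.0]
opening: 0.0437
gripper_force: 0.0
clock: 22.92
tool_pos: [0.5342, -0.3778, 0.2966]
orientation: [-179.9, -0.1, -76.9]
force: [0.2, -0.1, 0.5]
opening: 0.0437
gripper_force: 0.0
t 22.92 at [ 0.5342 -0.3778  0.2966] -76.95 F [ 0.187  -0.0971  0.4605] spin -0.0005 rows 1 shift [ 0.0021 -0.0034  0.1378] rows 0.6629395196578077 open 0.04365655244227233 j [-18.  23. -10.   0. -57.  31.]
[369.4 199.6] 90
[373.9 224. ] 86
```

View pics/c6.png

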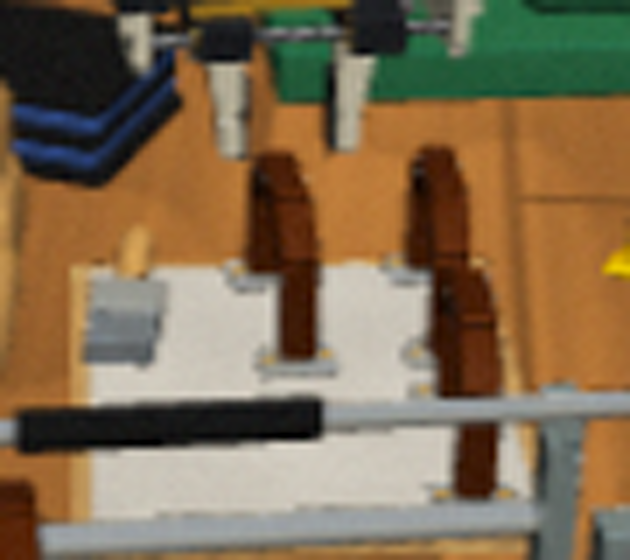

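The fingers at (232,150) and (348,145) straddle handle 2's grip at (280,200). Descending and hanging it.

```bash

python3 -m creep '[[[0.002,-0.003,0.07,0,0.5],[0,0,0.068,0,0.5],[0,0,0,0,0],[0,0,0,0,0],[0,0,0,0,0],[0,0,0,0,0],[0,0,0,0,0],[0,0,0,0,0]]]'
python3 -m creep '[[[0,0,0,0,0],[0,0,-0.1,0,0],[0,0,-0.18,0.039,0],[0,0,-0.18,0,0],[0,0,-0.18,0,0],[0,0,-0.18,0,0],[0,0,-0.18,0,0],[0,0,0,0,0]]]'
python3 -m creep '[[[-0.181,-0.053,0,0,0],[-0.181,-0.053,0,0,0],[-0.181,-0.053,0,0,0],[-0.181,-0.053,0,0,0],[-0.181,-0.053,0,0,0],[-0.18,-0.052,0,0,0],[-0.18,-0.052,0,0,0],[-0.18,-0.052,0,0,0]]]'
python3 -m creep '[[[-0.18,-0.052,0,0,0],[-0.18,-0.052,0,0,0],[0,0,0,0,0],[0,0,0,0,0]]]'
python3 go.py .5785 -.0045 .303 -80.4
```

```text
clock: 23.68
tool_pos: [0.5348, -0.378, 0.2686]
orientation: [-179.9, -0.1, -77.0]
force: [-0.0, 1.2, 5.2]
opening: 0.0219
gripper_force: 30.0
clock: 24.35
tool_pos: [0.5346, -0.3786, 0.4761]
orientation: [-179.5, -0.4, -80.5]
force: [0.5, 0.0, -0.2]
opening: 0.022
gripper_force: 30.0
clock: 25.02
tool_pos: [0.5691, -0.0771, 0.4669]
orientation: [180.0, 0.0, -80.5]
force: [1.5, -0.3, -1.5]
opening: 0.0216
gripper_force: 30.0
clock: 25.35
tool_pos: [0.5781, -0.0024, 0.4666]
orientation: [179.9, 0.0, -80.3]
force: [-0.3, -1.9, -1.3]
opening: 0.0219
gripper_force: 30.0
t 25.35 at [ 0.5781 -0.0024  0.4666] -80.29 F [-0.2524 -1.8846 -1.316 ] spin 0.0012 rows 1 shift [ 0.0109 -0.0002  0.8179] rows 3.932510439583522 open 0.021916932938760122 j [ 19.  10.  -6.  -0. -74.  -9.]
```

```bash

python3 -m creep '[[[0,-0.003,0.15,0,0],[0,0,0.15,0,0],[0,0,0.15,0,0],[0,0,0.15,0,0],[0,0,0.1,0,0],[0,0,0.07,0,0],[0,0,0.047,0,0],[0,0,0,0,0]]]'
python3 go.py .5785 -0.0045 .303 -80.4
python3 -m creep '[[[0,0,0,0,0.38],[0,0,0,0,0.38],[0,0,0,0,0.38],[0,0,0,0,0.38],[0,0,0,0,0.38],[0,0,-0.05,0,0.38],[0,0,-0.1,0,0.38],[0,0,-0.15,0,0.4]]]'
python3 -m creep '[[[0,0,-0.15,0.05,0.5],[0,0,-0.15,0,0.5],[0,0,-0.15,0,0.5],[0,0,0,0,0.5]]]'
python3 go.py .433 -.241 .46 -85
```

```text
clock: 26.02
tool_pos: [0.578, -0.0054, 0.3016]
orientation: [179.8, -0.0, -80.6]
force: [-0.5, -0.5, -2.6]
opening: 0.0216
gripper_force: 30.0
t 26.02 at [ 0.578  -0.0054  0.3016] -80.57 F [-0.4587 -0.4593 -2.6024] spin -0.0019 rows 1 shift [-0.0039 -0.0034 -0.0068] rows 0.04095252013996413 open 0.021602180464173327 j [ 19.  17. -20.  -0. -54.  -9.]
clock: 26.68
tool_pos: [0.578, -0.0044, 0.3631]
orientation: [179.8, -0.0, -80.5]
force: [0.6, 0.8, 0.3]
opening: 0.0343
gripper_force: 0.0
clock: 27.02
tool_pos: [0.5796, -0.0045, 0.4619]
orientation: [-179.4, -0.0, -84.9]
force: [0.8, -0.4, 1.7]
opening: 0.0434
gripper_force: 0.0
t 27.02 at [ 0.5796 -0.0045  0.4619] -84.93 F [ 0.7583 -0.417   1.6724] spin 0.0008 rows 1 shift [1.1142 0.8334 0.0096] rows 6.689338231249946 open 0.04343570610570744 j [ 19.  10.  -7.   0. -73. -14.]
```

```bash

python3 -m creep '[[[0.139,0.104,0,0,0.5],[0.139,0.104,0,0,0.5],[0.139,0.104,0,0,0.5],[0.139,0.104,0,0,0.5],[0.139,0.104,0,0,0.5],[0.139,0.104,0,0,0.5],[0.14,0.105,0,0,0.5],[0.14,0.105,0,0,0.5]]]'
python3 -m creep '[[[0,0,0.15,0,0.5],[0,0,0.15,0,0.5],[0,0,0.15,0,0.5],[0,0,0.15,0,0.5],[0,0,0.15,0,0.5],[0,0,0.1,0,0.5],[0,0,0,0,0.5],[0,0,0,0,0.5]]]'
python3 go.py .433 -.241 .269 -85
```

```text
clock: 27.68
tool_pos: [0.4307, -0.2419, 0.455]
orientation: [-179.9, -0.0, -84.9]
force: [0.8, -1.0, 0.6]
opening: 0.0436
gripper_force: 0.0
clock: 28.35
tool_pos: [0.4322, -0.2409, 0.2841]
orientation: [179.9, -0.0, -85.0]
force: [-0.0, 0.5, 0.8]
opening: 0.0439
gripper_force: 0.0
t 28.35 at [ 0.4322 -0.2409  0.2841] -84.95 F [-0.0352  0.5398  0.7701] spin 0.0005 rows 1 shift [ 0.0009 -0.0041  0.0755] rows 0.3637319631035386 open 0.043917644180854656 j [ -6.  10. -31.   0. -49.  11.]
```

```bash

python3 -m creep '[[[0,-0.004,0.04,0,0.5],[0,0,0.036,0,0.5],[0,0,0,0,0],[0,0,0,0,0],[0,0,0,0,0],[0,0,0,0,0],[0,0,0,0,0],[0,0,0,0,0]]]'
python3 -m creep '[[[0,0,0,0,0],[0,0,-0.1,0,0],[0,0,-0.18,-0.051,0],[0,0,-0.18,0,0],[0,0,-0.18,0,0],[0,0,-0.18,0,0],[0,0,-0.18,0,0],[0,0,0,0,0]]]'
python3 -m creep '[[[-0.131,-0.078,0,0,0],[-0.131,-0.078,0,0,0],[-0.131,-0.078,0,0,0],[-0.131,-0.078,0,0,0],[-0.131,-0.078,0,0,0],[-0.13,-0.078,0,0,0],[-0.13,-0.078,0,0,0],[-0.13,-0.078,0,0,0]]]'
python3 -m creep '[[[0,0,0,0,0],[0,0,0,0,0]]]'
python3 go.py .5213 -.0142 .303 -80.4
```

```text
clock: 29.02
tool_pos: [0.433, -0.2408, 0.2691]
orientation: [-180.0, -0.0, -85.0]
force: [-0.9, 0.3, 3.9]
opening: 0.0219
gripper_force: 30.0
clock: 29.68
tool_pos: [0.4338, -0.2414, 0.4761]
orientation: [-179.4, -0.3, -80.3]
force: [1.8, -0.2, -0.7]
opening: 0.022
gripper_force: 30.0
clock: 30.35
tool_pos: [0.5211, -0.0123, 0.4681]
orientation: [180.0, 0.0, -80.4]
force: [-0.2, -1.6, -1.6]
opening: 0.0213
gripper_force: 30.0
clock: 30.52
tool_pos: [0.5214, -0.0125, 0.4677]
orientation: [179.9, 0.0, -80.3]
force: [0.5, -0.9, -1.8]
opening: 0.0218
gripper_force: 30.0
t 30.52 at [ 0.5214 -0.0125  0.4677] -80.25 F [ 0.4729 -0.8545 -1.7767] spin 0.0016 rows 1 shift [0.0085 0.0018 0.8233] rows 3.9584370191925404 open 0.021759681331174282 j [ 20.   4. -13.  -0. -74. -10.]
```

```bash

python3 -m creep '[[[0,0,0.15,0,0],[0,0,0.15,0,0],[0,0,0.15,0,0],[0,0,0.15,0,0],[0,0,0.1,0,0],[0,0,0.07,0,0],[0,0,0.05,0,0],[0,0,0,0,0]]]'
python3 go.py .5213 -0.0142 .303 -80.4
python3 -m creep '[[[0,0,0,0,0.38],[0,0,0,0,0.38],[0,0,0,0,0.38],[0,0,0,0,0.38],[0,0,0,0,0.38],[0,0,-0.05,0,0.38],[0,0,-0.1,0,0.38],[0,0,-0.15,0,0.4]]]'
python3 -m creep '[[[0,0,-0.15,0.022,0.5],[0,0,-0.15,0,0.5],[0,0,-0.15,0,0.5],[0,0,0,0,0.5]]]'
python3 go.py .449 -.389 .46 -82.4
```

```text
clock: 31.18
tool_pos: [0.5201, -0.0148, 0.3026]
orientation: [179.8, -0.0, -80.5]
force: [-0.6, 0.7, -1.6]
opening: 0.022
gripper_force: 30.0
t 31.18 at [ 0.5201 -0.0148  0.3026] -80.46 F [-0.5776  0.7212 -1.5795] spin -0.0007 rows 1 shift [-0.0018 -0.0064 -0.0021] rows 0.03345057844482073 open 0.021982501824579448 j [ 20.  11. -27.  -0. -52. -10.]
clock: 31.85
tool_pos: [0.5203, -0.014, 0.3641]
orientation: [179.8, -0.0, -80.4]
force: [0.5, -0.0, -0.3]
opening: 0.0346
gripper_force: 0.0
clock: 32.18
tool_pos: [0.5219, -0.014, 0.4623]
orientation: [-179.4, -0.0, -82.3]
force: [1.2, -0.4, 1.2]
opening: 0.0435
gripper_force: 0.0
t 32.18 at [ 0.5219 -0.014   0.4623] -82.32 F [ 1.2196 -0.3608  1.2245] spin 0.0009 rows 1 shift [1.8101 0.6095 0.0115] rows 9.182530359721698 open 0.04348098109448587 j [ 20.   4. -13.   0. -72. -12.]
```

```bash

python3 -m creep '[[[0.181,0.061,0,0,0.5],[0.181,0.061,0,0,0.5],[0.181,0.061,0,0,0.5],[0.181,0.061,0,0,0.5],[0.181,0.061,0,0,0.5],[0.181,0.061,0,0,0.5],[0.181,0.061,0,0,0.5],[0.181,0.061,0,0,0.5]]]'
python3 -m creep '[[[0.181,0.061,0,0,0.5],[0.181,0.06,0,0,0.5],[0,0,0.15,0,0.5],[0,0,0.15,0,0.5],[0,0,0.15,0,0.5],[0,0,0.15,0,0.5],[0,0,0.15,0,0.5],[0,0,0.08,0,0.5]]]'
python3 -m creep '[[[0,0,0,0,0.5],[0,0,0,0,0.5]]]'
python3 go.py .449 -.389 .269 -82.4
```

```text
clock: 32.85
tool_pos: [0.4618, -0.3155, 0.4557]
orientation: [-179.9, -0.0, -82.3]
force: [1.4, 0.5, -0.1]
opening: 0.0438
gripper_force: 0.0
clock: 33.52
tool_pos: [0.4474, -0.3884, 0.2859]
orientation: [179.8, 0.1, -82.4]
force: [0.9, 0.4, -0.4]
opening: 0.0436
gripper_force: 0.0
clock: 33.68
tool_pos: [0.4485, -0.3889, 0.2889]
orientation: [179.9, 0.0, -82.3]
force: [0.9, 0.2, 1.3]
opening: 0.0439
gripper_force: 0.0
t 33.68 at [ 0.4485 -0.3889  0.2889] -82.35 F [0.9344 0.2317 1.3451] spin 0.0006 rows 1 shift [ 0.0006 -0.0023  0.0993] rows 0.4777077537020133 open 0.04387721607295739 j [-22.  19. -18.   0. -53.  30.]
```

```bash

python3 -m creep '[[[0,-0.002,0.05,0,0.5],[0,0,0.049,0,0.5],[0,0,0,0,0],[0,0,0,0,0],[0,0,0,0,0],[0,0,0,0,0],[0,0,0,0,0],[0,0,0,0,0]]]'
python3 -m creep '[[[0,0,0,0,0],[0,0,-0.1,0,0],[0,0,-0.18,-0.022,0],[0,0,-0.18,0,0],[0,0,-0.18,0,0],[0,0,-0.18,0,0],[0,0,-0.18,0,0],[0,0,0,0,0]]]'
python3 -m creep '[[[-0.179,-0.038,0,0,0],[-0.179,-0.038,0,0,0],[-0.179,-0.038,0,0,0],[-0.179,-0.038,0,0,0],[-0.179,-0.038,0,0,0],[-0.179,-0.038,0,0,0],[-0.179,-0.038,0,0,0],[-0.178,-0.038,0,0,0]]]'
python3 -m creep '[[[-0.178,-0.037,0,0,0],[-0.178,-0.038,0,0,0],[0,0,0,0,0],[0,0,0,0,0]]]'
python3 go.py .4641 -.0239 .303 -80.4
python3 - <<'E'
from h import *
S=V("side");S.crop("pics/c7.png",180,140,340,260,5)
E
```

```text
clock: 34.35
tool_pos: [0.4489, -0.3889, 0.2694]
orientation: [-180.0, -0.0, -82.4]
force: [0.1, -0.2, 1.8]
opening: 0.022
gripper_force: 30.0
clock: 35.02
tool_pos: [0.4493, -0.3896, 0.4771]
orientation: [-179.5, -0.5, -80.4]
force: [0.7, -0.8, -0.5]
opening: 0.0219
gripper_force: 30.0
clock: 35.68
tool_pos: [0.4603, -0.0948, 0.4685]
orientation: [-180.0, 0.0, -80.4]
force: [0.8, 0.4, -1.8]
opening: 0.0218
gripper_force: 30.0
clock: 36.02
tool_pos: [0.4637, -0.0219, 0.4685]
orientation: [180.0, 0.0, -80.2]
force: [0.3, -0.1, -1.9]
opening: 0.0216
gripper_force: 30.0
t 36.02 at [ 0.4637 -0.0219  0.4685] -80.16 F [ 0.2666 -0.134  -1.9307] spin 0.0026 rows 1 shift [ 0.0101 -0.0003  0.8276] rows 3.978957225513459 open 0.021557526579203318 j [ 22.  -2. -19.  -0. -74. -12.]
```

View pics/c7.png

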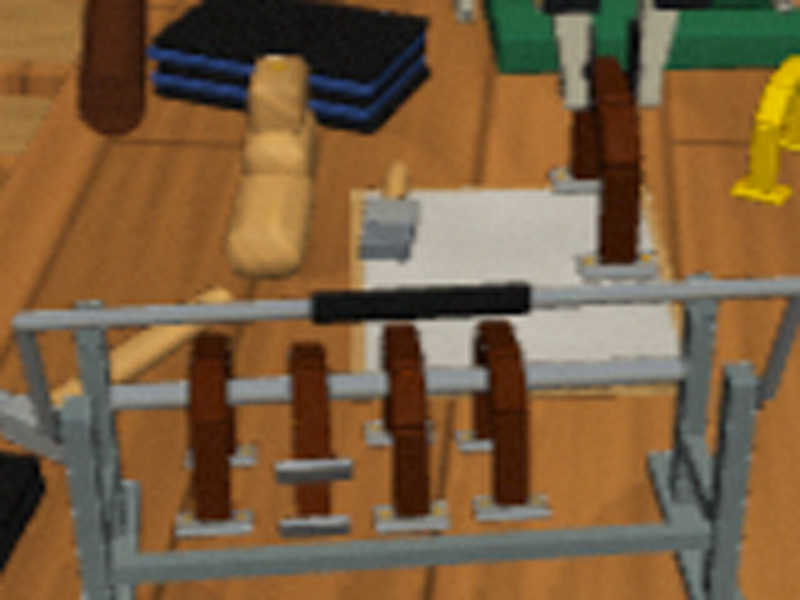

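Handles at (210,430), (407,420) and (505,415) hang plumb. The one in slot +58, at (312,430), hangs tilted about the rail. I'll place handle 4 first, then look at that one.

```bash

python3 -m creep '[[[0.005,0,0.15,0.002,0],[0,0,0.15,0,0],[0,0,0.15,0,0],[0,0,0.15,0,0],[0,0,0.1,0,0],[0,0,0.07,0,0],[0,0,0.053,0,0],[0,0,0,0,0]]]'
python3 -m creep '[[[0,0,0,0,0.38],[0,0,0,0,0.38],[0,0,0,0,0.38],[0,0,0,0,0.38],[0,0,0,0,0.38],[0,0,-0.05,0,0.38],[0,0,-0.1,0,0.38],[0,0,-0.15,0,0.4]]]'
python3 -m creep '[[[0,0,-0.15,0,0.5],[0,0,-0.15,0,0.5],[0.2,0,-0.1,0,0.5],[0.2,0,0,0,0.5],[0.2,0,0,0,0.5],[0.2,0,0,0,0.5],[0.2,0,0,0,0.5],[0.2,0,0,0,0.5]]]'
python3 go.py .6357 .0052 .46 -80.4
python3 - <<'E'
from h import *
S=V("side");T=V("top")
cv2.imwrite("pics/c8.png",np.hstack([cv2.resize(S.im[185:255,195:335,::-1],(560,280),interpolation=2),np.pad(cv2.resize(T.im[145:245,240:300,::-1],(168,280),interpolation=2),((0,0),(0,0),(0,0)))]))
E
```

```text
clock: 36.73
tool_pos: [0.463, -0.0262, 0.3018]
orientation: [179.7, -0.0, -80.7]
force: [0.2, 0.2, -1.8]
opening: 0.0218
gripper_force: 30.0
clock: 37.4
tool_pos: [0.4632, -0.0248, 0.3633]
orientation: [179.8, -0.0, -80.6]
force: [0.5, -0.8, 0.9]
opening: 0.0348
gripper_force: 0.0
clock: 38.07
tool_pos: [0.5027, -0.2607, 0.4436]
orientation: [-179.9, -0.0, -80.5]
force: [0.9, 1.1, -0.2]
opening: 0.0437
gripper_force: 0.0
t 38.07 at [ 0.5027 -0.2607  0.4436] -80.54 F [ 0.9336  1.0678 -0.2202] spin -0.0015 rows 1 shift [-1.1998 -0.8772 -0.0822] rows 7.156579609352321 open 0.04371216746437677 j [ -8.   9. -10.   0. -71.  17.]
```

View pics/c8.png

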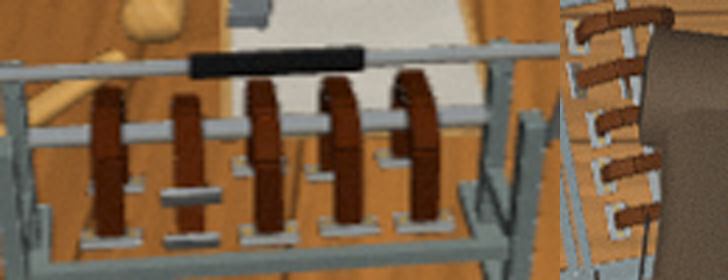

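```bash

python3 -m creep '[[[0.2,0,0,0,0.5],[0.2,0,0,0,0.5],[0.2,0,0,0,0.5],[0.2,0,0,0,0.5],[0,0,0,0,0.5],[0,0,0,0,0.5]]]'
python3 - <<'E'
from h import *
S=V("side");T=V("top")
a=cv2.resize(S.im[190:255,195:315,::-1],(600,325),interpolation=2)
b=cv2.resize(T.im[135:240,235:320,::-1],(486,600),interpolation=2)
cv2.imwrite("pics/c9.png",b); cv2.imwrite("pics/c9s.png",a)
m=brown(T);m[:,:240]=0;m[:,300:]=0;m[:135]=0;m[245:]=0
for c,r,n in blobs(m,20):
    ys,xs=np.nonzero(r);P=np.array([T.plane(q,.13)[:2] for q in zip(xs,ys)])-[.5785,-.0045]
    a=np.radians(9.6);Q=P@np.array([[np.cos(a),-np.sin(a)],[np.sin(a),np.cos(a)]]); print(n,"rack xy mm",(Q.mean(0)*1000).round(1),"y range",(Q[:,1].min()*1000).round(),(Q[:,1].max()*1000).round(),"xr",(Q[:,0].min()*1000).round(),(Q[:,0].max()*1000).round())
E
```

```text
clock: 38.67
tool_pos: [0.5291, -0.4182, 0.4416]
orientation: [179.9, 0.1, -80.7]
force: [-1.1, 0.1, -0.6]
opening: 0.0437
gripper_force: 0.0
213 rack xy mm [110.4   1.6] y range -57.0 60.0 xr 90.0 125.0
229 rack xy mm [51.8  9.9] y range -45.0 69.0 xr 31.0 66.0
186 rack xy mm [-2.4  4.9] y range -56.0 57.0 xr -17.0 8.0
184 rack xy mm [-60.9   4.4] y range -56.0 61.0 xr -72.0 -49.0
192 rack xy mm [-118.9    2.1] y range -57.0 57.0 xr -130.0 -108.0
```

View pics/c9.png

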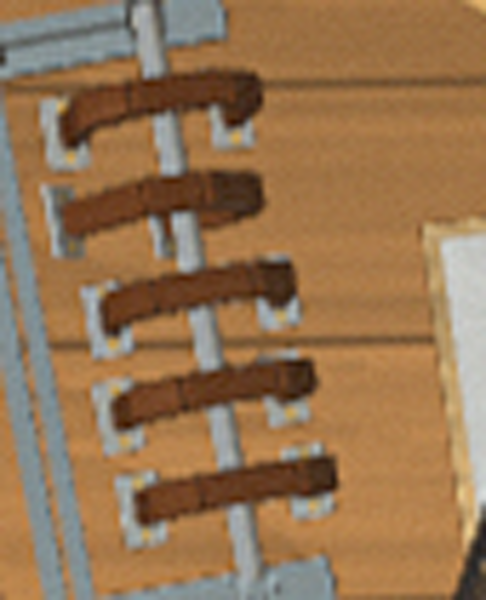

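In the top crop the handle in slot +58, at (160,200), hangs about 50° over: its rear foot sits under the rail and its +y foot is raised. To fix it, I'll re-grip it and lift it. I'll then level it by pressing the inner face of its low leg against the rail, re-centre it and set it down.

```bash
python3 go.py .6379 -.0198 .40 -80.4
```

```text
t 38.77 at [ 0.529  -0.4163  0.4428] -80.58 F [-0.0074 -0.0007  0.0883] spin -0.002 rows 1 shift [-1.8638 -0.8672  0.2138] rows 9.936425046643677 open 0.04398704878003373 j [-22.  19.   4.  -0. -75.  31.]
```

View pics/c9s.png

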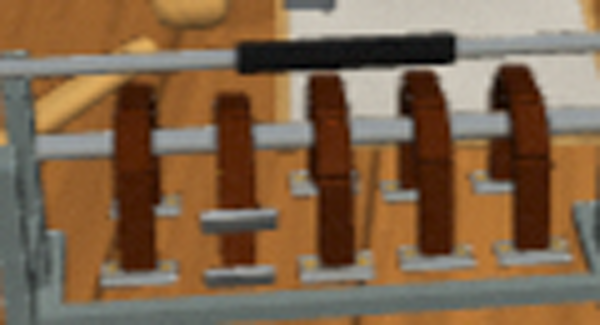

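```bash

python3 -m creep '[[[-0.17,-0.079,0,0,0.42],[-0.17,-0.079,0,0,0.42],[-0.17,-0.079,0,0,0.42],[-0.17,-0.079,0,0,0.42],[-0.17,-0.079,0,0,0.42],[-0.17,-0.079,0,0,0.42],[-0.169,-0.079,0,0,0.42],[-0.169,-0.079,0,0,0.42]]]'
python3 -m creep '[[[-0.169,-0.079,0,0,0.42],[-0.169,-0.078,0,0,0.42],[-0.169,-0.078,0,0,0.42],[0,0,0.11,0,0.42],[0,0,0.11,0,0.42],[0,0,0,0,0.42],[0,0,0,0,0.42]]]'
python3 go.py .6379 -.0198 .286 -80.4
python3 - <<'E'
from h import *
S=V("side")
def rk(x,y,z): return [.5785+.986*x-.1668*y,-.0045+.1668*x+.986*y,z]
ph=np.radians(50)
for n,a,b in[("shoulder",10,10),("+yfoot",22,-75),("-yfoot",-82,-75),("gripmid top",-30,20)]:
    y=a*np.cos(ph)-b*np.sin(ph);z=a*np.sin(ph)+b*np.cos(ph); print(n,round(y),round(z),S.proj(rk(.056,y/1e3,.118+z/1e3)).round(1), ((S.proj(rk(.056,y/1e3,.118+z/1e3))-[195,190])*5).round())
E
```

```text
clock: 39.43
tool_pos: [0.6087, -0.1247, 0.4442]
orientation: [-179.9, -0.0, -80.4]
force: [1.3, -0.3, 0.1]
opening: 0.0366
gripper_force: 0.0
clock: 40.02
tool_pos: [0.6382, -0.0192, 0.399]
orientation: [179.9, -0.0, -80.5]
force: [-0.4, -0.5, 1.8]
opening: 0.0365
gripper_force: 0.0
t 40.02 at [ 0.6382 -0.0192  0.399 ] -80.46 F [-0.4193 -0.55    1.7984] spin -0.0007 rows 1 shift [0.0028 0.0022 0.565 ] rows 2.7165777348933497 open 0.036492218302511974 j [ 16.  17.  -5.   0. -68.  -6.]
shoulder -1 14 [240.8 210.8] [229. 104.]
+yfoot 72 -31 [242.2 237.6] [236. 238.]
-yfoot 5 -111 [242.2 245.4] [236. 277.]
gripmid top -35 -10 [240.6 211.6] [228. 108.]
```

```bash

python3 -m creep '[[[0.003,0.002,0.12,0,0.42],[0,0,0.12,0,0.42],[0,0,0.12,0,0.42],[0,0,0.1,0,0.42],[0,0,0.07,0,0.42],[0,0,0.05,0,0.42],[0,0,0,0,0.42]]]'
python3 go.py .6379 -.0198 .281 -80.4
python3 -m creep '[[[0,0,0.005,0,0],[0,0,0,0,0],[0,0,0,0,0],[0,0,0,0,0],[0,0,0,0,0],[0,0,0,0,0]]]'
```

```text
clock: 40.65
tool_pos: [0.6385, -0.0212, 0.2823]
orientation: [179.9, -0.0, -80.6]
force: [-0.4, -0.6, -0.3]
opening: 0.0368
gripper_force: 0.0
t 40.65 at [ 0.6385 -0.0212  0.2823] -80.6 F [-0.4375 -0.5757 -0.3346] spin -0.0022 rows 1 shift [-0.0075  0.002   0.0065] rows 0.04859276248449378 open 0.036779202087583014 j [ 16.  23. -13.  -0. -54.  -6.]
clock: 41.15
tool_pos: [0.6392, -0.0209, 0.2833]
orientation: [-179.9, -0.0, -80.5]
force: [-1.0, -0.7, 6.9]
opening: 0.0214
gripper_force: 29.9
```

```bash

python3 -m creep '[[[0,0,-0.05,0,0],[0,0,-0.05,0,0],[0,0,0,0,0]]]'
python3 -m creep '[[[0,0,-0.05,0,0],[0,0,-0.05,0,0],[0,0,-0.05,0,0],[0,0,-0.05,0,0],[0,0,0,0,0],[0,0,0,0,0]]]'
python3 - <<'E'
from h import *
S=V("side")
a=cv2.resize(S.im[170:255,195:315,::-1],(600,425),interpolation=2); cv2.imwrite("pics/c10.png",a)
E
```

```text
clock: 41.4
tool_pos: [0.6394, -0.0209, 0.3044]
orientation: [-179.8, -0.0, -80.5]
force: [1.4, 0.4, -1.0]
opening: 0.022
gripper_force: 29.9
clock: 41.9
tool_pos: [0.6389, -0.0209, 0.3429]
orientation: [-179.9, 0.0, -80.6]
force: [-1.0, 0.1, -2.0]
opening: 0.0214
gripper_force: 29.9
```

View pics/c10.png

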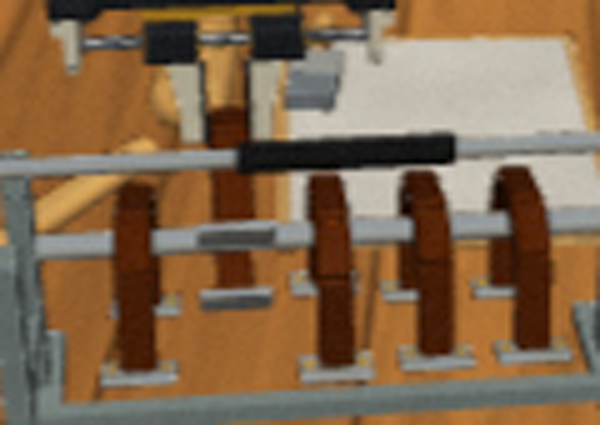

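```bash
cat > tilt.py <<'E'
from h import *
from scipy.optimize import least_squares
import sys
# usage: tilt.py rowNear rowFar [rowTop]: fit tilt phi and grip offset g (mm) of the held handle from plate rows in the side view
S=V("side"); o=telemetry.get_obs(); p=o["tool_pos"]; d=p[:2]-[.5785,-.0045]
gy=-.1668*d[0]+.986*d[1]; gx=.986*d[0]+.1668*d[1]
print("rack grip x,y",gx,gy,"tip z",p[2]-.178)
def rk(y,z): return np.array([.5785+.986*gx-.1668*y,-.0045+.1668*gx+.986*y,z])
def foot(ph,g,h,a,b):
    a=(a-g)/1e3;b=b/1e3; return rk(gy+a*np.cos(ph)-b*np.sin(ph), p[2]-.178+h+a*np.sin(ph)+b*np.cos(ph))
if len(sys.argv)>2:
    r=np.array([float(x) for x in sys.argv[1:3]])
    for h in(0,.006,.012):
        f=lambda q:[S.proj(foot(q[0],q[1],h,58,-82))[1]-r[0],S.proj(foot(q[0],q[1],h,-58,-82))[1]-r[1]] 
        for x0 in((0,0),(.7,0)):
            s=least_squares(f,x0); print("h",h,"phi",np.degrees(s.x[0]).round(1),"g",s.x[1].round(1),s.cost)
c=int(round(S.proj(rk(gy,.15))[0])); w=S.im[195:262,c-7:c+8].astype(int)
for i,row in enumerate(w): print(195+i,"".join("B" if a else ("g" if b else ".") for a,b in zip(brown(S)[195+i,c-7:c+8],(row.max(1)-row.min(1)<35)&(row.mean(1)>80))))
E
python3 tilt.py 217 229.4
```

```text
rack grip x,y 0.056423572807847544 -0.0261892762163044 tip z 0.16350045151278386
h 0 phi 52.5 g -0.1 3.42504472385238e-25
h 0 phi 52.5 g -0.1 8.077935669463161e-27
h 0.006 phi 52.7 g 15.9 5.2506581851510546e-27
h 0.006 phi 52.7 g 15.9 9.981258871902071e-23
h 0.012 phi 52.8 g 31.6 1.6155871338926322e-27
h 0.012 phi 52.8 g 31.6 4.869096893803962e-22
195 ggg.BBBBBBBBggg
196 ggg.BBBBBBBB.gg
197 ggg.BBBBBBBB.gg
198 ggg.BBBBBBBB...
199 ....BBBBBB.....
200 ggggggggg......
201 ggggggggg......
202 ggggggggg......
203 ggggggg........
204 ....BBBBBB.....
205 .....BBBBBBBB..
206 ....BBBBBBBBB..
207 .....BBBBBBBB..
208 .....BBBBBBBB..
209 .....BBBBBBBB..
210 ....BBBBBBBBB..
211 .....BBBBBBBB..
212 .....BBBBBBBB..
213 .....BBBBBBBB..
214 .....BBBBB..ggg
215 .gggggggggggggg
216 gggggggggggg...
217 ggg............
218 gg.............
219 gg.....ggg..ggg
220 .....BBBBBBBB..
221 .....BBBBBBBB..
222 .....BBBBBBBB..
223 .....BBBBBBBB..
224 .....BBBBBBBB..
225 ......BBBBBBB..
226 ......BBBBBBB..
227 .....BBBBBBBB..
228 ...gggggggggggg
229 ..ggggggggggg..
230 ..ggggg........
231 ..B............
232 ......B........
233 ...............
234 ...............
235 ...............
236 ...............
237 ...............
238 ...............
239 ...............
240 ...............
241 ...............
242 ...............
243 ...............
244 ...............
245 ...............
246 ...............
247 ...............
248 ...............
249 ggggggggggggggg
250 ggggggggggggggg
251 ggggggggggggggg
252 ggggggggggggggg
253 ggggggggggggggg
254 gggggggg.......
255 ...............
256 ...............
257 ...............
258 ...............
259 ...............
260 ...............
261 ...............
```

```bash

python3 -m creep '[[[-0.03,0,0,0,0],[-0.03,0,0,0,0],[-0.03,0,0,0,0],[-0.03,0,0,0,0],[0,0,0,0,0]]]'
python3 -m creep '[[[-0.03,0,0,0,0],[-0.03,0,0,0,0],[0,0,0,0,0]]]'
python3 -m creep '[[[-0.03,0,0,0,0],[-0.03,0,0,0,0],[0,0,0,0,0]]]'
python3 tilt.py | grep -v '\.\.\.\.\.\.\.\.\.\.\.\.\.\.\.'
```

```text
clock: 42.42
tool_pos: [0.6345, 0.0036, 0.3413]
orientation: [179.9, -0.0, -80.5]
force: [0.7, -3.1, -4.6]
opening: 0.0212
gripper_force: 30.0
clock: 42.67
tool_pos: [0.6324, 0.0148, 0.3404]
orientation: [179.9, -0.0, -80.6]
force: [1.9, -4.1, -11.4]
opening: 0.0218
gripper_force: 30.0
clock: 42.92
tool_pos: [0.6302, 0.0258, 0.3388]
orientation: [179.7, -0.1, -80.6]
force: [5.9, -8.7, -18.1]
opening: 0.0217
gripper_force: 29.9
rack grip x,y 0.056021648070424576 0.021009084336559833 tip z 0.16084843641738977
195 gg.........Bggg
196 gg.........Bggg
197 gg.B........ggg
198 ggg............
199 gggB...........
200 gggggggg.......
201 gggggggg.......
202 gggggggg.......
203 ggggg..........
204 ggg.BBBBB......
205 ggg.BBBBBBBB.gg
206 ggg.BBBBBBBB.gg
207 ggg.BBBBBBBB...
208 ...BBBBBBBBBB..
209 ....BBBBBBBB...
210 ....BBBBBBBB...
211 ....BBBBBBBB...
212 ....BBBBBBBB...
213 ....BBBBBBBB...
214 .....BBBBBBBB..
215 ..gggBBBBBBBggg
216 gggggBBBBBBBggg
217 gggggBBBBBBBggg
218 gggggBBBBBBBggg
219 gggggBBBBBBB.gg
220 ..B.BBBBBBBBB..
221 ....BBBBBBBB...
222 .....BBBBBBBB..
223 ....BBBBBBBBB..
224 .....BBBBBBBB..
225 ....BBBBBBBBB..
226 .....BBBBBBBB..
227 ....BBBBBBBBB..
228 .....BBBBBBBB..
229 ....BBBBBBBBB..
230 .....BBBBBBBB..
231 ....BBBBBBBBB..
232 .....BBBBBBBB.g
233 .gggg.BBBBBBBg.
234 ....ggggggggggg
235 .gggggggggggggg
236 ..gggg.........
249 ggggggggggggggg
250 ggggggggggggggg
251 ggggggggggggggg
252 ggggggggggggggg
253 ggggggggggggggg
254 ggggggg........
```

```bash
sed -i 's/^c=int/for ph in range(-20,60,10):\n    print("phi",ph,[[S.proj(foot(np.radians(ph),g,h,a,-82))[1].round(1) for a in(58,-58)] for g,h in((0,0),(10,.004))])\nif len(sys.argv)>1: sys.exit()\nc=int/' tilt.py; python3 tilt.py 1
```

```text
rack grip x,y 0.05601664431658837 0.020924080287429772 tip z 0.16084763175058653
phi -20 [[np.float64(238.9), np.float64(208.1)], [np.float64(235.0), np.float64(204.5)]]
phi -10 [[np.float64(240.6), np.float64(213.6)], [np.float64(237.0), np.float64(210.4)]]
phi 0 [[np.float64(241.3), np.float64(219.0)], [np.float64(238.1), np.float64(216.2)]]
phi 10 [[np.float64(241.0), np.float64(224.0)], [np.float64(238.3), np.float64(221.7)]]
phi 20 [[np.float64(239.5), np.float64(228.7)], [np.float64(237.4), np.float64(226.8)]]
phi 30 [[np.float64(237.0), np.float64(232.8)], [np.float64(235.4), np.float64(231.4)]]
phi 40 [[np.float64(233.4), np.float64(236.2)], [np.float64(232.5), np.float64(235.3)]]
phi 50 [[np.float64(228.8), np.float64(238.8)], [np.float64(228.5), np.float64(238.5)]]
```

```bash

python3 -m creep '[[[0,0,-0.03,0,0],[0,0,-0.03,0,0],[0,0,0,0,0]]]'
python3 -m creep '[[[-0.03,0,0,0,0],[-0.03,0,0,0,0],[0,0,0,0,0]]]'
python3 -m creep '[[[-0.03,0,0,0,0],[-0.03,0,0,0,0],[0,0,0,0,0]]]'
python3 tilt.py 1
python3 tilt.py | awk '$1>=204 && $1<248'
```

```text
clock: 43.27
tool_pos: [0.6293, 0.0248, 0.3478]
orientation: [179.4, -0.0, -80.7]
force: [6.2, -11.0, -32.9]
opening: 0.0218
gripper_force: 29.5
clock: 43.52
tool_pos: [0.6272, 0.0361, 0.3469]
orientation: [179.3, -0.2, -80.7]
force: [8.1, -17.5, -35.4]
opening: 0.022
gripper_force: 29.4
clock: 43.77
tool_pos: [0.6251, 0.0469, 0.3471]
orientation: [179.2, -0.3, -80.7]
force: [9.0, -22.0, -34.4]
opening: 0.0214
gripper_force: 29.3
rack grip x,y 0.05451080849076755 0.042755754629327875 tip z 0.16922512368332476
phi -20 [[np.float64(241.1), np.float64(209.5)], [np.float64(237.1), np.float64(205.9)]]
phi -10 [[np.float64(242.8), np.float64(215.2)], [np.float64(239.2), np.float64(211.9)]]
phi 0 [[np.float64(243.6), np.float64(220.6)], [np.float64(240.3), np.float64(217.7)]]
phi 10 [[np.float64(243.3), np.float64(225.8)], [np.float64(240.5), np.float64(223.4)]]
phi 20 [[np.float64(241.8), np.float64(230.5)], [np.float64(239.6), np.float64(228.6)]]
phi 30 [[np.float64(239.3), np.float64(234.7)], [np.float64(237.6), np.float64(233.3)]]
phi 40 [[np.float64(235.6), np.float64(238.2)], [np.floa
[... 299 characters left out ...]

213 ...BBBBBBBBB...
214 ...BBBBBBBBB...
215 .ggggBBBBBBBggg
216 gggggBBBBBBBggg
217 gggggBBBBBBBggg
218 gggggBBBBBBBggg
219 gggg.BBBBBBB.gg
220 ....BBBBBBBBB..
221 ...BBBBBBBBB...
222 ...BBBBBBBBBB..
223 ...BBBBBBBBBB..
224 ...BBBBBBBBBB..
225 ....BBBBBBBB...
226 ....BBBBBBBBB..
227 ...BBBBBBBBBB..
228 ...BBBBBBBBBB..
229 ...BBBBBBBBBB..
230 ...BBBBBBBBBB..
231 ...BBBBBBBBB...
232 gggg.BBBBBBBgg.
233 gggggBBBBBBBgg.
234 ....BBBBBBBBB..
235 .....BBBBBBBB..
236 .....BBBBBBBB..
237 .....BBBBBB.g..
238 .gggggggggggggg
239 .gggggggggggggg
240 .........BBBBB.
241 ...............
242 ...............
243 ...............
244 ...............
245 ...............
246 ...............
247 ...............
```

```bash

python3 tilt.py 238.5 232.5 | head -7
python3 -m creep '[[[-0.03,0,0.02,0,0],[-0.03,0,0.02,0,0],[0,0,0,0,0]]]'
python3 -m creep '[[[-0.03,0,0,0,0],[-0.03,0,0,0,0],[0,0,0,0,0]]]'
python3 tilt.py | awk '$1>=204 && $1<248 || /rack/'
```

```text
rack grip x,y 0.054460366626583684 0.042544144538905634 tip z 0.16929318543219762
h 0 phi 27.5 g 24.6 1.4228314329479022e-22
h 0 phi 27.5 g 24.6 6.462348535570529e-26
h 0.006 phi 27.8 g -7.4 2.0194839173657902e-27
h 0.006 phi 27.8 g -7.4 4.0389678347315804e-28
h 0.012 phi 28.1 g -41.7 1.751013725391182e-23
h 0.012 phi 28.1 g -41.7 7.371116298385134e-25
clock: 44.17
tool_pos: [0.6235, 0.0586, 0.3409]
orientation: [179.4, -0.3, -80.7]
force: [6.6, -23.2, -23.7]
opening: 0.0214
gripper_force: 29.6
clock: 44.42
tool_pos: [0.6211, 0.0691, 0.3406]
orientation: [179.2, -0.4, -80.7]
force: [6.4, -26.3, -24.1]
opening: 0.02
gripper_force: 30.8
rack grip x,y 0.054321040577719054 0.06540185964475725 tip z 0.16281144438063472
204 ggg.B..B.......
205 ggg.BBBBBBB..gg
206 ggg.BBBBBBBB.gg
207 ggg..BBBBBB..gg
208 ggg..BBBBBBB.gg
209 ggg..BBBBBB..gg
210 gggg.BBBBBBB.gg
211 gggg.BBBBBBB.gg
212 gggg.BBBBBBB.gg
213 gggg.BBBBBBB.gg
214 gggg.BBBBBBBBgg
215 gggg.BBBBBBBBgg
216 gggg.BBBBBBBggg
217 gggggBBBBBBB.gg
218 gggggBBBBBBB.gg
219 gggg.BBBBBBBBgg
220 .BB.BBBBBBBBB..
221 ...BBBBBBBBBB..
222 ....BBBBBBBBB..
223 ....BBBBBBBBB..
224 ....BBBBBBBBB..
225 ....BBBBBBBBB..
226 ....BBBBBBBBB..
227 ...BBBBBBBBBB..
228 ...BBBBBBBBBBB.
229 ....BBBBBBBBB..
230 ..gg.BBBBBBBBg.
231 gggggBBBBBBB.g.
232 gggggBBBBBBBBg.
233 .....BBBBBBBB..
234 .....BBBBBBBB..
235 .....BBBBBBBB..
236 .....BBBBBBBB..
237 ....BBBBBBBBB..
238 .....BBBBBBBB..
239 .....BBBBBBBB..
240 ......BBBBBB...
241 .....BBBBBBBB..
242 ....gBBBBBBBB..
243 .g..ggBBBB..gg.
244 .gggggggggggggg
245 .gggggggggggggg
246 ..ggggg........
247 ...............
```

```bash
python3 tilt.py 244.5 231.3 | head -7
python3 -m creep '[[[0.01,0,0,0,0],[0,0,0,0,0],[0,0,0,0,0]]]'
python3 tilt.py 244.5 231.3 | tail -8
python3 - <<'E'
from h import *
S=V("side");T=V("top")
a=cv2.resize(S.im[165:260,195:315,::-1],(600,475),interpolation=2); b=cv2.resize(T.im[140:235,250:290,::-1],(200,475),interpolation=2); cv2.imwrite("pics/c11.png",np.hstack([a,b]))
E
```

```text
rack grip x,y 0.054420497452153244 0.0654459793262578 tip z 0.16301547248908327
h 0 phi 17.0 g 37.1 2.8321242457137842e-24
h 0 phi 17.0 g 37.1 2.7011218588020426e-20
h 0.006 phi 17.3 g 23.4 3.7032488283086915e-23
h 0.006 phi 17.3 g 23.4 2.6253290925755273e-26
h 0.012 phi 17.6 g 9.3 1.1713006720721583e-26
h 0.012 phi 17.6 g 9.3 1.3732490638087374e-24
clock: 44.77
tool_pos: [0.6218, 0.0679, 0.342]
orientation: [179.4, -0.3, -80.7]
force: [4.8, -22.4, -19.6]
opening: 0.0197
gripper_force: 30.8
phi -20 [[np.float64(247.1), np.float64(214.7)], [np.float64(243.0), np.float64(211.0)]]
phi -10 [[np.float64(248.9), np.float64(220.4)], [np.float64(245.2), np.float64(217.1)]]
phi 0 [[np.float64(249.8), np.float64(226.0)], [np.float64(246.5), np.float64(223.1)]]
phi 10 [[np.float64(249.6), np.float64(231.3)], [np.float64(246.7), np.float64(228.8)]]
phi 20 [[np.float64(248.2), np.float64(236.1)], [np.float64(245.9), np.float64(234.1)]]
phi 30 [[np.float64(245.7), np.float64(240.4)], [np.float64(244.0), np.float64(239.0)]]
phi 40 [[np.float64(242.1), np.float64(244.1)], [np.float64(241.1), np.float64(243.2)]]
phi 50 [[np.float64(237.4), np.float64(246.9)], [np.float64(237.1), np.float64(246.6)]]
```

View pics/c11.png

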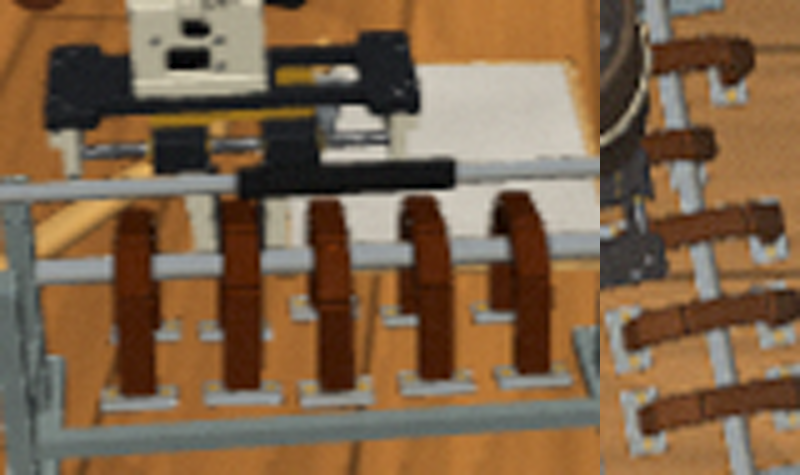

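The side crop shows the handle now tilted only about 17° at (240,300). It is pressed against the rail by its -y leg and sits about 25 mm too far towards +y. I'll bring it back over the rail and press it down; the grip on its +y side will level it against the rail.

```bash

python3 -m creep '[[[0.03,0,0,0,0],[0.03,0,0,0,0],[0.03,0,0,0,0],[0.035,0,0,0,0],[0,0,0,0,0]]]'
python3 -m creep '[[[0,0,0.03,0,0],[0,0,0.03,0,0],[0,0,0.03,0,0],[0,0,0,0,0]]]'
python3 -m creep '[[[0,0,0.02,0,0],[0,0,0.02,0,0],[0,0,0,0,0]]]'
python3 tilt.py 1
python3 tilt.py | awk '$1>=204 && $1<252'
```

```text
clock: 45.33
tool_pos: [0.6278, 0.0465, 0.3466]
orientation: [-179.9, 0.0, -80.6]
force: [0.4, 0.6, -0.8]
opening: 0.0203
gripper_force: 29.9
clock: 45.67
tool_pos: [0.6269, 0.0473, 0.3259]
orientation: [179.8, 0.0, -80.6]
force: [-0.4, 0.5, -2.1]
opening: 0.0204
gripper_force: 29.9
clock: 45.92
tool_pos: [0.6274, 0.0473, 0.3191]
orientation: [180.0, -0.0, -80.6]
force: [-0.3, -0.8, -0.5]
opening: 0.0202
gripper_force: 30.0
rack grip x,y 0.05692436627415523 0.04280739258961208 tip z 0.14154026541037884
phi -20 [[np.float64(248.7), np.float64(217.1)], [np.float64(244.7), np.float64(213.4)]]
phi -10 [[np.float64(250.5), np.float64(222.6)], [np.float64(246.9), np.float64(219.4)]]
phi 0 [[np.float64(251.4), np.float64(228.1)], [np.float64(248.1), np.float64(225.2)]]
phi 10 [[np.float64(251.2), np.float64(233.2)], [np.float64(248.4), np.float64(230.8)]]
phi 20 [[np.float64(249.9), np.float64(238.0)], [np.float64(247.6), np.float64(236.0)]]
phi 30 [[np.float64(247.5), np.float64(242.2)], [np.float64(245.8), np.float64(240.7)]]
phi 40 [[np.float64(244.0), np.float64(245.7)], [np.float64(243
[... 372 characters left out ...]

217 ggg.BBBBBBBB.gg
218 ggg.BBBBBBBgggg
219 ggggBBBBBBB.ggg
220 ....BBBBBBBB...
221 ...BBBBBBBBB...
222 ...BBBBBBBBB...
223 ....BBBBBBBB...
224 ....BBBBBBBB...
225 ...BBBBBBBBB...
226 ...BBBBBBBBB...
227 ...BBBBBBBB....
228 ...BBBBBBBBB...
229 ...BBBBBBBBB...
230 ...BBBBBBBBB...
231 ....BBBBBBB....
232 ggggBBBBBBB.g..
233 ggggBBBBBBBgg..
234 ggg.BBBBBBB.g..
235 ...BBBBBBBBB...
236 .....BBBBBB....
237 ....BBBBBBBB...
238 ....BBBBBBBB...
239 ....BBBBBBBB...
240 ...BBBBBBBB....
241 ....BBBBBBB....
242 ....BBBBBBB....
243 ....BBBBBBBg.g.
244 ....BBBBBBBg...
245 ggggggggggggggg
246 ggggggggggggggg
247 ggggggggggggggg
248 .............gg
249 ggggggggggggggg
250 ggggggggggggggg
251 ggggggggggggggg
```

```bash
python3 tilt.py 246 233 | sed -n 2,7p
python3 -m creep '[[[0,0,0.02,0,0],[0,0,0.02,0,0],[0,0,0,0,0]]]'
python3 -m creep '[[[0,0,0.02,0,0],[0,0,0.02,0,0],[0,0,0,0,0]]]'
python3 tilt.py 1
python3 tilt.py | awk '$1>=226 && $1<252'
```

```text
h 0 phi 17.1 g 33.4 4.0389678347315804e-28
h 0 phi 17.1 g 33.4 1.3343574386313235e-21
h 0.006 phi 17.4 g 19.8 3.490476002775032e-24
h 0.006 phi 17.4 g 19.8 5.688563077792653e-23
h 0.012 phi 17.7 g 5.9 1.4944180988506848e-26
h 0.012 phi 17.7 g 5.9 9.087677628146056e-26
clock: 46.32
tool_pos: [0.6277, 0.0474, 0.3118]
orientation: [-179.9, 0.0, -80.6]
force: [0.4, 1.8, 3.9]
opening: 0.0205
gripper_force: 30.0
clock: 46.57
tool_pos: [0.6278, 0.0478, 0.3041]
orientation: [-179.9, 0.0, -80.5]
force: [0.5, 3.8, 4.8]
opening: 0.0202
gripper_force: 30.0
rack grip x,y 0.05743922313172926 0.04329319386138925 tip z 0.12637504677010897
phi -20 [[np.float64(252.8), np.float64(221.2)], [np.float64(248.9), np.float64(217.6)]]
phi -10 [[np.float64(254.7), np.float64(226.7)], [np.float64(251.1), np.float64(223.4)]]
phi 0 [[np.float64(255.7), np.float64(232.1)], [np.float64(252.4), np.float64(229.2)]]
phi 10 [[np.float64(255.5), np.float64(237.3)], [np.float64(252.7), np.float64(234.8)]]
phi 20 [[np.float64(254.3), np.float64(242.0)], [np.float64(252.0), np.float64(240.0)]]
phi 30 [[np.float64(252.0), np.float64(246.3)], [np.float64(250.3), np.float64(244.8)]]
phi 40 [[np.float64(248.6), np.float64(249.9)], [np.float64(247.5), np.float64(248.9)]]
phi 50 [[np.float64(244.2), np.float64(252.7)], [np.float64(243.8), np.float64(252.3)]]
226 ....BBBBBBBB...
227 ....BBBBBBBB...
228 ...BBBBBBBB....
229 ....BBBBBBBB...
230 ....BBBBBBBB...
231 ....BBBBBBBB...
232 ....BBBBBBBB...
233 ....BBBBBBB....
234 ....BBBBBBBB...
235 .....BBBBBB....
236 ...BBBBBBBB....
237 ....BBBBBBBB...
238 ....BBBBBBBB...
239 ....BBBBBBBB...
240 ....BBBBBBB....
241 ....BBBBBBB....
242 ....BBBBBBBg.g.
243 ggggBBBBBBBgggg
244 g....BBBBBB....
245 g....BBBBB.g...
246 ggggggggggggggg
247 ggggggggggggggg
248 ggggggggggggggg
249 ggggggggggggggg
250 ggggggggggggggg
251 ggggggggggggggg
```

```bash
python3 tilt.py | awk '$1>=210 && $1<232'
python3 - <<'E'
from h import *
T=V("top")
m=brown(T);m[:,:240]=0;m[:,300:]=0;m[:135]=0;m[245:]=0
for c,r,n in blobs(m,8):
    ys,xs=np.nonzero(r);P=np.array([T.plane(q,.13)[:2] for q in zip(xs,ys)])-[.5785,-.0045]
    a=np.radians(9.6);Q=P@np.array([[np.cos(a),-np.sin(a)],[np.sin(a),np.cos(a)]]); print(n,"rack xy mm",(Q.mean(0)*1000).round(1),"y range",(Q[:,1].min()*1000).round(),(Q[:,1].max()*1000).round())
E
```

```text
210 gggBBBBBBBB.ggg
211 ggg.BBBBBBB.ggg
212 ggg.BBBBBBB.ggg
213 ggg.BBBBBBB.ggg
214 ggg.BBBBBBB.ggg
215 ggg.BBBBBBB.ggg
216 ggg.BBBBBBB.ggg
217 ggg.BBBBBBB.ggg
218 ggg.BBBBBBB.ggg
219 ggg.BBBBBBB.ggg
220 ggg.BBBBBBB.ggg
221 ggg.BBBBBBBBggg
222 ggg.BBBBBBB.g..
223 ggggBBBBBBBgg..
224 ggggBBBBBBBgg..
225 ggggBBBBBBB.g..
226 B..BBBBBBBBB...
227 ....BBBBBBBB...
228 ...BBBBBBBBB...
229 ....BB.BBBBB...
230 ....BBBBBBBB...
231 ....BBBBBBBB...
74 rack xy mm [107.9 -37.5] y range -57.0 -19.0
95 rack xy mm [ 56.4 -24.2] y range -53.0 4.0
100 rack xy mm [ -2.7 -25.3] y range -56.0 10.0
15 rack xy mm [ 5.  37.9] y range 26.0 54.0
202 rack xy mm [-60.9   2.6] y range -56.0 61.0
193 rack xy mm [-118.9    2.7] y range -57.0 61.0
```

```bash
python3 - <<'E'
from h import *
S=V("side")
def rk(x,y,z): return [.5785+.986*x-.1668*y,-.0045+.1668*x+.986*y,z]
for sx in(.116,.056,0,-.058): print(sx,[S.proj(rk(sx,y,.046)).round(1) for y in(-.052,.052)])
for ph in(-15,-10,-5,0,5):
  a=np.radians(ph)
  for yo in (0,4): print(ph,yo,[S.proj(rk(.056,yo/1e3+y*np.cos(a)+.072*np.sin(a),.118-.072*np.cos(a)+y*np.sin(a)))[1].round(1) for y in(-.052,.052)])
# plate rows of every hung handle: gray pixels beside the legs
for sx in(.116,.056,0,-.058):
    u=S.proj(rk(sx,.052,.046));v=S.proj(rk(sx,-.052,.046))
    for n,w in(("near",u),("far",v)):
        c=int(round(w[0]))-6 if sx>0.03 else int(round(w[0]))-5; col=S.im[int(w[1])-9:int(w[1])+10,c-1:c+1].astype(int).mean(1); print(sx,n,[int(w[1])-9+i for i,p in enumerate(col) if p.max()-p.min()<35 and p.mean()>80])
E
```

```text
0.116 [array([222.3, 225.9]), array([222.1, 245.9])]
0.056 [array([241.1, 224.9]), array([242.4, 244.7])]
0 [array([258.6, 224. ]), array([261.2, 243.6])]
-0.058 [array([276.4, 223.1]), array([280.4, 242.5])]
-15 0 [np.float64(217.9), np.float64(243.5)]
-15 4 [np.float64(218.6), np.float64(244.3)]
-10 0 [np.float64(220.3), np.float64(244.1)]
-10 4 [np.float64(221.0), np.float64(244.9)]
-5 0 [np.float64(222.6), np.float64(244.5)]
-5 4 [np.float64(223.3), np.float64(245.3)]
0 0 [np.float64(224.9), np.float64(244.7)]
0 4 [np.float64(225.6), np.float64(245.5)]
5 0 [np.float64(227.2), np.float64(244.7)]
5 4 [np.float64(227.9), np.float64(245.5)]
0.116 near [244, 245, 246, 250, 251, 252, 253, 254]
0.116 far [216, 217, 218, 219, 220]
0.056 near [243, 246, 247, 248, 249, 250, 251, 252, 253]
0.056 far [215, 216, 217, 218, 219, 220, 221, 223, 224, 225]
0 near [241, 244, 245, 248, 249, 250, 251, 252]
0 far [215, 216, 217, 218, 219, 226, 227, 228]
-0.058 near [247, 248, 249, 250, 251]
-0.058 far [214, 215, 216, 217, 218]
```

```bash

python3 -m creep '[[[0,0,-0.02,0,0],[0.015,0,0,0,0],[0.015,0,0,0,0],[0,0,0.015,0,0],[0,0,0,0,0]]]'
python3 -m creep '[[[0,0,0,0,0.4],[0,0,0,0,0.4],[0,0,0,0,0.4],[0,0,0,0,0.4],[0,0,0,0,0.4],[0,0,-0.03,0,0.4],[0,0,-0.05,0,0.4],[0,0,-0.1,0,0.4]]]'
python3 -m creep '[[[0,0,-0.15,0,0.4],[0,0,-0.15,0,0.4],[0,0,0,0,0.4],[0,0,0,0,0.4],[0,0,0,0,0.4]]]'
cat > rows.py <<'E'
from h import *
S=V("side")
def rk(x,y,z): return [.5785+.986*x-.1668*y,-.0045+.1668*x+.986*y,z]
for sx in(.115,.056,0,-.058,-.116):
    u=S.proj(rk(sx,.052,.046));v=S.proj(rk(sx,-.052,.046)); o=[]
    for n,w in(("near",u),("far",v)):
        r0=int(w[1])-9; best=None
        for dc in(-6,-5,5,6):
            c=int(round(w[0]))+dc; col=S.im[r0:r0+19,c].astype(int); o.append((n,dc,[r0+i for i,p in enumerate(col) if p.max()-p.min()<35 and p.mean()>80]))
    print(sx,"expect",u[1].round(1),v[1].round(1)); [print("  ",*q) for q in o if q[1] in(-6,5)]
E
python3 rows.py; python3 go.py .6 0 .4 -80.4
```

```text
clock: 47.23
tool_pos: [0.6286, 0.0411, 0.3051]
orientation: [-179.9, 0.0, -80.6]
force: [-0.0, 3.8, 6.8]
opening: 0.0203
gripper_force: 29.9
clock: 47.9
tool_pos: [0.6278, 0.0411, 0.3399]
orientation: [179.8, -0.0, -80.6]
force: [0.1, 0.5, -0.2]
opening: 0.0354
gripper_force: 0.0
clock: 48.32
tool_pos: [0.6282, 0.0412, 0.4017]
orientation: [-179.9, 0.0, -80.6]
force: [0.1, -0.3, -1.2]
opening: 0.0348
gripper_force: 0.0
0.115 expect 245.9 225.9
   near -6 [244, 245, 246, 250, 251, 252, 253, 254]
   near 5 [244, 245, 246, 250, 251, 252, 253, 254]
   far -6 [216, 217, 218, 219, 232]
   far 5 [216, 217, 218, 219, 220, 231, 232]
0.056 expect 244.7 224.9
   near -6 [242, 244, 245, 246, 249, 250, 251, 252, 253]
   near 5 [243, 244, 245, 249, 250, 251, 252, 253]
   far -6 [216, 217, 218, 219, 230, 231]
   far 5 [215, 216, 217, 218, 219, 230, 231]
0 expect 243.6 224.0
   near -6 [241, 243, 244, 245, 248, 249, 250, 251, 252]
   near 5 [243, 244, 245, 247, 248, 249, 250, 251, 252]
   far -6 [215, 216, 217, 218, 219, 226, 227]
   far 5 []
-0.058 expect 242.5 223.1
   near -6 [247, 248, 249, 250, 251]
   near 5 [241, 242, 243, 246, 247, 248, 249, 250, 251]
   far -6 [214, 215, 216, 217, 218]
   far 5 []
-0.116 expect 241.4 222.1
   near -6 [246, 247, 248, 249, 250]
   near 5 [240, 241, 245, 246, 247, 248, 249, 250]
   far -6 [213, 214, 215, 216, 217]
   far 5 []
t 48.37 at [0.6281 0.0411 0.4008] -80.57 F [ 0.5401 -0.7162  0.1322] spin -0.0019 rows 1 shift [0.1794 0.1728 0.0041] rows 1.197889482086665 open 0.03484299984050814 j [ 21.  16.  -6.  -0. -68. -12.]
```

```bash
python3 go.py .6337 .0048 .301 -80.4; python3 rows.py | sed -n 6,10p
```

```text
t 48.37 at [0.6281 0.0411 0.4008] -80.57 F [ 0.5401 -0.7162  0.1322] spin -0.0019 rows 1 shift [0.1839 0.0027 0.4991] rows 2.557175412611423 open 0.03484299984050814 j [ 21.  16.  -6.  -0. -68. -12.]
0.056 expect 244.7 224.9
   near -6 [242, 244, 245, 246, 249, 250, 251, 252, 253]
   near 5 [244, 245, 246, 249, 250, 251, 252, 253]
   far -6 [216, 217, 218, 219, 229, 230, 231]
   far 5 [215, 216, 217, 218, 219, 229, 230]
```

```bash

python3 -m creep '[[[0.092,0.001,0,0,0.4],[0.092,0.001,0,0,0.4],[0,0,0.12,0,0.4],[0,0,0.12,0,0.4],[0,0,0.12,0,0.4],[0,0,0.08,0,0.4],[0,0,0.06,0,0.4],[0,0,0,0,0.4]]]'
python3 -m creep '[[[0,0,0,0,0],[0,0,0,0,0],[0,0,0,0,0],[0,0,0,0,0],[0,0,0,0,0],[0,0,0,0,0]]]'
python3 -m creep '[[[0,0,-0.02,0,0],[-0.02,0,0,0,0],[-0.015,0,0,0,0],[0,0,0.016,0,0],[0,0,0,0,0]]]'
python3 -m creep '[[[0,0,0,0,0.4],[0,0,0,0,0.4],[0,0,0,0,0.4],[0,0,0,0,0.4],[0,0,0,0,0.4],[0,0,-0.05,0,0.4],[0,0,-0.1,0,0.4],[0,0,-0.15,0,0.4]]]'
python3 -m creep '[[[0,0,-0.15,0,0.4],[0,0,-0.1,0,0.4],[0,0,0,0,0.4],[0,0,0,0,0.4],[0,0,0,0,0.4]]]'
python3 rows.py | sed -n 1,12p; python3 go.py .6901 .0124 .301 -80.4
```

```text
clock: 49.08
tool_pos: [0.6335, 0.0047, 0.2978]
orientation: [179.7, -0.0, -80.6]
force: [0.2, 0.2, 0.1]
opening: 0.0351
gripper_force: 0.0
clock: 49.58
tool_pos: [0.6344, 0.005, 0.302]
orientation: [-179.9, 0.0, -80.6]
force: [0.4, 1.3, 3.2]
opening: 0.0218
gripper_force: 30.0
clock: 50.0
tool_pos: [0.6329, 0.0124, 0.3024]
orientation: [-180.0, 0.0, -80.5]
force: [-3.4, 3.0, 6.6]
opening: 0.0215
gripper_force: 30.0
clock: 50.67
tool_pos: [0.6322, 0.0116, 0.3603]
orientation: [179.7, -0.0, -80.6]
force: [0.6, -0.9, -0.5]
opening: 0.0352
gripper_force: 0.0
clock: 51.08
tool_pos: [0.6326, 0.0117, 0.4116]
orientation: [180.0, 0.0, -80.6]
force: [-0.3, 0.2, -0.7]
opening: 0.0351
gripper_force: 0.0
0.115 expect 245.9 225.9
   near -6 [244, 245, 246, 250, 251, 252, 253, 254]
   near 5 [242, 244, 245, 246, 250, 251, 252, 253, 254]
   far -6 [216, 217, 218, 219, 231, 232]
   far 5 [216, 217, 218, 219, 220, 231, 232]
0.056 expect 244.7 224.9
   near -6 [242, 243, 245, 246, 247, 248, 249, 250, 251, 252, 253]
   near 5 [241, 242, 245, 246, 247, 248, 249, 250, 251, 252, 253]
   far -6 [216, 217, 218, 219, 220, 221]
   far 5 [215, 216, 217, 218, 219, 220, 221]
0 expect 243.6 224.0
   near -6 [241, 243, 244, 245, 248, 249, 250, 251, 252]
t 51.13 at [0.6326 0.0117 0.4109] -80.58 F [ 0.5754 -0.3792 -0.5233] spin -0.002 rows 1 shift [ 0.0445 -0.2843  0.5497] rows 2.982913341388038 open 0.03498542561873119 j [ 19.  16.  -4.  -0. -69.  -9.]
```

```bash

python3 -m creep '[[[0,0,0.12,0,0.4],[0,0,0.12,0,0.4],[0,0,0.12,0,0.4],[0,0,0.1,0,0.4],[0,0,0.06,0,0.4],[0,0,0.027,0,0.4],[0,0,0,0,0.4],[0,0,0,0,0.4]]]'
python3 -m creep '[[[0,0,0,0,0],[0,0,0,0,0],[0,0,0,0,0],[0,0,0,0,0],[0,0,0,0,0],[0,0,0,0,0]]]'
python3 -m creep '[[[0,0,-0.02,0,0],[0.015,0,0,0,0],[0,0,0,0,0],[0,0,0.016,0,0],[0,0,0,0,0]]]'
python3 -m creep '[[[0,0,0,0,0.4],[0,0,0,0,0.4],[0,0,0,0,0.4],[0,0,0,0,0.4],[0,0,0,0,0.4],[0,0,-0.05,0,0.4],[0,0,-0.1,0,0.4],[0,0,-0.15,0,0.4]]]'
python3 -m creep '[[[0,0,-0.15,0,0.4],[0,0,-0.1,0,0.4],[0,0,0,0,0.4],[0,0,0,0,0.4],[0,0,0,0,0.4]]]'
python3 rows.py | sed -n 6,10p; python3 go.py .6901 .0124 .301 -80.4
```

```text
clock: 51.8
tool_pos: [0.6333, 0.0118, 0.3027]
orientation: [-180.0, -0.0, -80.6]
force: [0.3, -0.2, 0.3]
opening: 0.0348
gripper_force: 0.0
clock: 52.3
tool_pos: [0.6332, 0.0119, 0.3034]
orientation: [-179.9, -0.0, -80.6]
force: [-1.8, 1.8, 6.3]
opening: 0.0217
gripper_force: 30.0
clock: 52.72
tool_pos: [0.6335, 0.0086, 0.3038]
orientation: [-180.0, -0.0, -80.6]
force: [-2.1, 1.0, 6.2]
opening: 0.0215
gripper_force: 30.0
clock: 53.38
tool_pos: [0.6327, 0.0087, 0.3617]
orientation: [179.7, -0.0, -80.6]
force: [0.8, -0.0, -0.9]
opening: 0.0349
gripper_force: 0.0
clock: 53.8
tool_pos: [0.6331, 0.0088, 0.413]
orientation: [180.0, 0.0, -80.6]
force: [0.3, -1.2, -1.4]
opening: 0.035
gripper_force: 0.0
0.056 expect 244.7 224.9
   near -6 [243, 246, 247, 248, 249, 250, 251, 252, 253]
   near 5 [242, 245, 246, 247, 248, 249, 250, 251, 252, 253]
   far -6 [216, 217, 218, 219, 222, 224, 225, 226]
   far 5 [215, 216, 217, 218, 219, 221, 224, 225, 226]
t 53.85 at [0.6331 0.0088 0.4124] -80.58 F [ 0.105   0.2874 -0.8889] spin -0.002 rows 1 shift [ 0.0296 -0.2843  0.5568] rows 3.008975827897742 open 0.03537199879025836 j [ 18.  16.  -4.  -0. -69.  -9.]
```

```bash

python3 -m creep '[[[0.015,-0.145,0,0,0.4],[0.015,-0.145,0,0,0.4],[0,0,0.12,0,0.4],[0,0,0.12,0,0.4],[0,0,0.12,0,0.4],[0,0,0.12,0,0.4],[0,0,0.07,0,0.4],[0,0,0,0,0.4]]]'
python3 -m creep '[[[0,0,0,0,0.4],[0,0,0,0,0],[0,0,0,0,0],[0,0,0,0,0],[0,0,0,0,0],[0,0,0,0,0],[0,0,0,0,0]]]'
python3 -m creep '[[[0,0,-0.02,0,0],[-0.02,0,0,0,0],[0,0,0,0,0],[0,0,0.016,0,0],[0,0,0,0,0]]]'
python3 -m creep '[[[0,0,0,0,0.4],[0,0,0,0,0.4],[0,0,0,0,0.4],[0,0,0,0,0.4],[0,0,0,0,0.4],[0,0,-0.05,0,0.4],[0,0,-0.1,0,0.4],[0,0,-0.15,0,0.4]]]'
python3 -m creep '[[[0,0,-0.15,0,0.4],[0,0,-0.15,0,0.4],[0.2,0,-0.05,0,0.4],[0.2,0,0,0,0.4],[0.2,0,0,0,0.4],[0.2,0,0,0,0.4],[0.2,0,0,0,0.4],[0.2,0,0,0,0.4]]]'
python3 rows.py
python3 - <<'E'
from h import *
T=V("top")
m=brown(T);m[:,:240]=0;m[:,300:]=0;m[:135]=0;m[245:]=0
for c,r,n in blobs(m,8):
    ys,xs=np.nonzero(r);P=np.array([T.plane(q,.13)[:2] for q in zip(xs,ys)])-[.5785,-.0045]
    a=np.radians(9.6);Q=P@np.array([[np.cos(a),-np.sin(a)],[np.sin(a),np.cos(a)]]); u,s,vt=np.linalg.svd(Q-Q.mean(0),full_matrices=False);print(n,"rack xy mm",(Q.mean(0)*1000).round(1),"y range",(Q[:,1].min()*1000).round(),(Q[:,1].max()*1000).round(),"yaw",np.degrees(np.arctan(vt[0][0]/vt[0][1])).round(1))
E
```

```text
clock: 54.52
tool_pos: [0.6906, 0.0122, 0.2981]
orientation: [179.6, -0.0, -80.6]
force: [-0.7, 0.5, -0.3]
opening: 0.0352
gripper_force: 0.0
clock: 55.1
tool_pos: [0.6918, 0.0124, 0.3043]
orientation: [-179.9, -0.0, -80.6]
force: [-1.8, 0.5, 6.3]
opening: 0.022
gripper_force: 29.9
clock: 55.52
tool_pos: [0.691, 0.0167, 0.3052]
orientation: [-179.9, -0.0, -80.5]
force: [-3.6, 1.7, 10.0]
opening: 0.0212
gripper_force: 30.0
clock: 56.18
tool_pos: [0.6903, 0.0162, 0.3622]
orientation: [179.7, -0.0, -80.6]
force: [0.1, 0.4, 0.8]
opening: 0.035
gripper_force: 0.0
clock: 56.85
tool_pos: [0.7302, -0.2223, 0.435]
orientation: [-180.0, -0.0, -80.6]
force: [1.4, -0.5, 0.6]
opening: 0.0347
gripper_force: 0.0
0.115 expect 245.9 225.9
   near -6 [246, 247, 248, 251, 252, 253, 254]
   near 5 [243, 245, 246, 247, 250, 251, 252, 253, 254]
   far -6 [216, 217, 218, 219, 220, 227, 229, 230]
   far 5 [216, 217, 218, 219, 220, 226, 229, 230]
0.056 expect 244.7 224.9
   near -6 [243, 246, 247, 248, 249, 250, 251, 252, 253]
   near 5 [242, 245, 246, 247, 248, 249, 250, 251, 252, 253]
   far -6 [216, 217, 218, 219, 222, 224, 225, 226]
   far 5 [215, 216, 217, 218, 219, 221, 224, 225, 226]
0 expect 243.6 224.0
   near -6 [241, 244, 245, 248, 249, 250, 251, 252]
   near 5 [243, 244, 245, 247, 248, 249, 250, 251, 252]
   far -6 [215, 216, 217, 218, 219, 226, 227]
   far 5 []
-0.058 expect 242.5 223.1
   near -6 [247, 248, 249, 250, 251]
   near 5 [240, 241, 242, 243, 246, 247, 248, 249, 250, 251]
   far -6 [214, 215, 216, 217, 218]
   far 5 []
-0.116 expect 241.4 222.1
   near -6 [246, 247, 248, 249, 250]
   near 5 [240, 241, 245, 246, 247, 248, 249, 250]
   far -6 [213, 214, 215, 216, 217]
   far 5 []
16 rack xy mm [114.7  16.1] y range 12.0 21.0 yaw -82.7
52 rack xy mm [110.5  42.3] y range 28.0 56.0 yaw -38.1
24 rack xy mm [51.6 49.1] y range 43.0 55.0 yaw -78.4
```

```bash

python3 -m creep '[[[0,0,-0.1,-0.078,0.6],[0,0,-0.1,-0.078,0.6],[0,0,0,-0.078,0.6],[0,0,0,-0.078,0.6],[0,0,0,-0.078,0.6],[0,0,0,-0.078,0.6],[0,0,0,-0.078,0.6],[0,0,0,-0.078,0.6]]]'
python3 -m creep '[[[0,0,0,-0.078,0.6],[0,0,0,-0.078,0.6],[0,0,0,-0.078,0.6],[0,0,0,-0.078,0.6],[0,0,0,-0.066,0.6],[0,0,0,0,0.6]]]'
python3 go.py .5264 .1297 .475 9.6
python3 - <<'E'
from h import *
T=V("top");S=V("side")
for n in range(2):
    a,b=T.lm("keeper_grip"),S.lm("keeper_grip"); 
    if a and b: print(a[0],b[0],tri(T,a[0],S,b[0]))
    T=V("top");S=V("side")
print("tin",[T.plane(u,0) for u in T.lm("tin")[:1]])
E
```

```text
clock: 57.62
tool_pos: [0.7301, -0.2202, 0.4747]
orientation: [-180.0, -0.0, -24.1]
force: [-0.3, 1.3, 0.1]
opening: 0.0524
gripper_force: 0.0
clock: 58.12
tool_pos: [0.7302, -0.2202, 0.4746]
orientation: [180.0, -0.0, 9.9]
force: [-0.1, -0.5, -0.1]
opening: 0.0527
gripper_force: 0.0
t 58.12 at [ 0.7302 -0.2202  0.4746] 9.89 F [-0.0644 -0.5071 -0.1284] spin 0.0032 rows 1 shift [-0.7127 -1.895  -0.0019] rows 9.733801129863904 open 0.052741692150778535 j [ -2.  28.  20.   0. -83. 102.]
[222.5, 187.6] [262.5, 198.5] (array([0.5572, 0.1367, 0.2569]), np.float64(0.014452562343949316), np.float64(0.028890102746049758))
[222.0, 185.9] [260.2, 202.1] (array([0.5632, 0.1391, 0.2476]), np.float64(0.06971444924027208), np.float64(0.13983224567754649))
tin [array([0.4121, 0.2859, 0.    ])]
```

```bash

python3 -m creep '[[[-0.065,-0.172,0,0.003,0.6],[-0.065,-0.172,0,0,0.6],[-0.065,-0.172,0,0,0.6],[-0.065,-0.172,0,0,0.6],[-0.065,-0.172,0,0,0.6],[-0.065,-0.172,0,0,0.6],[-0.065,-0.172,0,0,0.6],[-0.065,-0.172,0,0,0.6]]]'
python3 -m creep '[[[-0.065,-0.173,0,0,0.6],[-0.064,-0.173,0,0,0.6],[-0.064,-0.173,0,0,0.6],[0,0,0,0,0.6],[0,0,0.08,0,0.6],[0,0,0.08,0,0.6],[0,0,0.07,0,0.6],[0,0,0.05,0,0.6]]]'
python3 -m creep '[[[0,0,0,0,0.6],[0,0,0,0,0.6]]]'
python3 go.py .5264 .1297 .417 9.6
```

```text
clock: 59.33
tool_pos: [0.5816, 0.0354, 0.4741]
orientation: [-180.0, -0.0, 9.3]
force: [0.3, 0.8, -0.0]
opening: 0.0527
gripper_force: 0.0
clock: 60.0
tool_pos: [0.5275, 0.1304, 0.4168]
orientation: [180.0, 0.0, 9.3]
force: [0.0, -0.3, 0.0]
opening: 0.0525
gripper_force: 0.0
clock: 60.17
tool_pos: [0.528, 0.1302, 0.4179]
orientation: [180.0, 0.0, 9.3]
force: [-0.6, 0.4, 1.1]
opening: 0.0522
gripper_force: 0.0
t 60.17 at [0.528  0.1302 0.4179] 9.33 F [-0.5553  0.4072  1.059 ] spin -0.003 rows 1 shift [-0.0085  0.001   0.0047] rows 0.04684390820863445 open 0.05219514734528107 j [ 35.   8. -15.   0. -68.  65.]
```

```bash

python3 -m creep '[[[-0.008,0,0.004,0,0],[0,0,0,0,0],[0,0,0,0,0],[0,0,0,0,0],[0,0,0,0,0],[0,0,0,0,0],[0,0,0,0,0],[0,0,0,0,0]]]'
python3 -m creep '[[[0,0.062,-0.021,0,0],[0,0.064,-0.013,0,0],[0,0.065,-0.004,0,0],[0,0.065,0.004,0,0],[0,0.064,0.013,0,0],[0,0.062,0.021,0,0],[0,0,0,0,0]]]'
python3 -m creep '[[[0,0.059,0.029,0,0],[0,0.054,0.036,0,0],[0,0.049,0.043,0,0],[0,0.043,0.049,0,0],[0,0,0,0,0]]]'
python3 go.py .5497 -.0093 .323 9.6
```

```text
clock: 60.83
tool_pos: [0.5264, 0.13, 0.4172]
orientation: [180.0, -0.0, 9.3]
force: [0.4, -0.8, 0.2]
opening: 0.0148
gripper_force: 30.0
clock: 61.42
tool_pos: [0.5391, 0.0536, 0.4174]
orientation: [-180.0, -0.1, 9.3]
force: [1.8, -1.0, 1.2]
opening: 0.0145
gripper_force: 30.0
clock: 61.83
tool_pos: [0.5459, 0.0132, 0.3842]
orientation: [179.9, 0.0, 9.3]
force: [4.1, -0.9, -1.3]
opening: 0.0151
gripper_force: 30.0
t 61.83 at [0.5459 0.0132 0.3842] 9.31 F [ 4.1062 -0.9469 -1.2659] spin -0.0033 rows 1 shift [0.0002 0.1139 0.3062] rows 1.5708759574096822 open 0.01507050531442332 j [ 22.   9. -17.   0. -63.  77.]
```

```bash

python3 -m creep '[[[0,0.038,0.054,0,0],[0,0.031,0.059,0,0],[0,0.023,0.062,0,0],[0,0.015,0.064,0,0],[0,0,0,0,0]]]'
python3 go.py .5497 -.0093 .323 9.6
python3 -m creep '[[[0,0.004,0.03,0,0],[0,0,0.03,0,0],[0,0,0.01,0,0],[0,0,0,0,0]]]'
python3 go.py .5497 -.0093 .323 9.6
```

```text
clock: 62.25
tool_pos: [0.5491, -0.0072, 0.3358]
orientation: [180.0, 0.1, 9.3]
force: [3.1, 1.7, -2.4]
opening: 0.0153
gripper_force: 30.0
t 62.25 at [ 0.5491 -0.0072  0.3358] 9.32 F [ 3.0801  1.6574 -2.3955] spin -0.0032 rows 1 shift [0.0011 0.0107 0.0639] rows 0.3116613419746014 open 0.015250866827470068 j [ 20.  12. -21.   0. -57.  80.]
clock: 62.58
tool_pos: [0.5492, -0.0082, 0.3235]
orientation: [179.9, 0.0, 9.4]
force: [2.2, -5.1, -0.9]
opening: 0.015
gripper_force: 30.0
t 62.58 at [ 0.5492 -0.0082  0.3235] 9.35 F [ 2.1852 -5.1372 -0.9297] spin -0.0028 rows 1 shift [0.0015 0.0059 0.0024] rows 0.03158789065803937 open 0.015021712392953027 j [ 20.  13. -22.   0. -56.  80.]
```

```bash

python3 -m creep '[[[0,0,0.008,0,0],[0,0,0.008,0,0],[0,0,0,0,0]]]'
python3 -m creep '[[[0,0,0.008,0,0],[0,0,0.008,0,0],[0,0,0,0,0]]]'
```

```text
clock: 62.83
tool_pos: [0.5492, -0.0083, 0.3207]
orientation: [179.9, -0.0, 9.4]
force: [2.7, -5.4, 1.0]
opening: 0.0153
gripper_force: 30.0
clock: 63.08
tool_pos: [0.5492, -0.0083, 0.318]
orientation: [179.9, -0.0, 9.4]
force: [1.2, -4.9, 4.6]
opening: 0.0154
gripper_force: 30.0
```

```bash

python3 -m creep '[[[0,0,0.008,0,0],[0,0,0.008,0,0],[0,0,0,0,0]]]'
python3 - <<'E'
from h import *
S=V("side");T=V("top")
def rk(x,y,z): return [.5785+.986*x-.1668*y,-.0045+.1668*x+.986*y,z]
# crossbar rows in side view vs model at closed (z=.158), at several x
for x in(.15,.09,.03,-.09,-.15):
    u=S.proj(rk(x,0,.158)); c=int(round(u[0])); col=S.im[int(u[1])-8:int(u[1])+9,c].astype(int)
    print(x,u.round(1),"1mm=",(S.proj(rk(x,0,.157))-u)[1].round(2),[int(u[1])-8+i for i,p in enumerate(col) if p.max()-p.min()<30])
E
```

```text
clock: 63.33
tool_pos: [0.5491, -0.0082, 0.3176]
orientation: [179.9, -0.1, 9.4]
force: [-9.3, -2.7, 27.6]
opening: 0.0151
gripper_force: 30.0
0.15 [208. 205.] 1mm= 0.29 [204, 205, 206]
0.09 [228.8 204.1] 1mm= 0.29 [203, 204, 205]
0.03 [249.3 203.1] 1mm= 0.29 [201, 202, 203, 204, 205]
-0.09 [289.7 201.3] 1mm= 0.29 [193, 194, 195, 196, 197, 198, 199, 200, 201, 202, 203, 204, 205, 206, 207, 208, 209]
-0.15 [309.5 200.4] 1mm= 0.29 [192, 193, 194, 195, 196, 197, 198, 199, 200, 201, 202, 203, 204, 205, 206, 207, 208]
```

```bash

python3 -m creep '[[[0,0,-0.008,0,0.45],[0,0,0,0,0.45],[0,0,0,0,0.45],[0,0,0,0,0.45],[0,0,0,0,0.45],[0,0,-0.04,0,0.45],[0,0,-0.1,0,0.45],[0,0,-0.15,0,0.6]]]'
python3 -m creep '[[[0,0,-0.15,0,1],[0,0,-0.15,0,1],[0.1,0.15,0,0,1],[0.1,0.15,0,0,1],[0.1,0.15,0,0,1],[0,0,0,0,1]]]'
cat > tin.py <<'E'
from h import *
L=lambda q,v,z,k=1:[v.plane(u,z)[:2] for u in v.lm(q)[:k]]
sc=[];sw=[];ti=[];la=[];tt=[]
for i in range(5):
    T=V("top");S=V("side")
    for v in(T,S): sc+=L("scanner",v,0);sw+=L("scan_window",v,.1)
    tt+=L("tin",T,0)+L("tin",S,0); la+=L("tin_label",S,.032)
md=lambda a:np.median(np.array(a),0)
m=np.zeros(T.im.shape[:2],bool);h=cv2.cvtColor(T.im,cv2.COLOR_RGB2HSV);m[205:240,145:172]=(h[205:240,145:172,1]<45)&(h[205:240,145:172,2]>150)
b=max(blobs(m,20),key=lambda b:b[2]);spot=T.plane(b[0],0)[:2];print("spot px",b[0],b[2],spot,"lm",[T.plane(u,0)[:2] for u in T.lm("scan_spot")[:1]])
for n,a in(("scanner",sc),("window",sw)):
    d=md(a)-spot; print(n,md(a),"dist",np.linalg.norm(d),"ang",np.degrees(np.arctan2(d[1],d[0])))
print("tin lm",md(tt),"label",np.array(la).round(3).tolist())
E
cat > cap.py <<'E'
from h import *
import sys
# cap circle and white bar at z=.09 in both views; arg: rough tin x y
x,y=map(float,sys.argv[1:3]); W=200; q=.0005
for n in("top","side"):
    v=V(n); g=np.arange(W)-W/2
    X=np.array([[v.proj([x+(W/2-i)*q,y+(W/2-j)*q,.09]) for j in range(W)] for i in range(W)],np.float32)  # rectified patch: up=+x, left=+y
    p=cv2.remap(v.im,X[...,0],X[...,1],cv2.INTER_CUBIC); cv2.imwrite(f"pics/cap_{n}.png",cv2.resize(p[:,:,::-1],None,fx=2,fy=2))
    gr=p.max(2); d=(gr<95).astype(np.uint8); bl=max(blobs(d,100),key=lambda b:b[2]); cn,_=cv2.findContours(bl[1].astype(np.uint8),0,1); hu=cv2.convexHull(max(cn,key=len)); (cx,cy),r=cv2.minEnclosingCircle(hu)
    mm=cv2.drawContours(np.zeros((W,W),np.uint8),[hu],0,1,-1); mm=cv2.erode(mm,np.ones((7,7))); M=cv2.moments(hu); cx,cy=M["m10"]/M["m00"],M["m01"]/M["m00"]
    w=np.clip(gr.astype(float)-90,0,None)*mm; I,J=np.nonzero(w); wt=w[I,J]; ci,cj=I@wt/wt.sum(),J@wt/wt.sum(); A=np.c_[-(I-ci),-(J-cj)]*np.sqrt(wt)[:,None]; vt=np.linalg.svd(A,full_matrices=False)[2][0]
    off=np.array([cy-ci,cx-cj])*q; vt*=np.sign(vt@off)
    print(n,"cap",x+(W/2-cy)*q,y+(W/2-cx)*q,"r",r*q,"bar offset",off,"ang off",np.degrees(np.arctan2(off[1],off[0])).round(1),"ang pca",np.degrees(np.arctan2(vt[1],vt[0])).round(1))
E
python3 tin.py; python3 cap.py .414 .296
```

```text
clock: 64.1
tool_pos: [0.5483, -0.0078, 0.3723]
orientation: [180.0, 0.3, 9.3]
force: [1.4, 0.5, 0.3]
opening: 0.0421
gripper_force: 0.0
clock: 64.6
tool_pos: [0.6257, -0.09, 0.4331]
orientation: [179.9, 0.1, 9.2]
force: [0.3, 0.7, -0.4]
opening: 0.0806
gripper_force: 0.0
spot px [156.5372 221.4105] 363 [0.4698 0.3976] lm [array([0.4658, 0.3939])]
scanner [0.5243 0.481 ] dist 0.09960512704276873 ang 56.793190474601644
window [0.5126 0.4601] dist 0.07579060252912062 ang 55.54965415943426
tin lm [0.4153 0.2938] label [[0.424, 0.33], [0.428, 0.331], [0.422, 0.325], [0.419, 0.32], [0.429, 0.33]]
top cap 0.4138392948915613 0.2957124704491726 r 0.023709810256958008 bar offset [0.0054 0.0124] ang off 66.6 ang pca 60.2
side cap 0.41398816494019913 0.30861254566381424 r 0.033597854614257815 bar offset [0.0052 0.0016] ang off 16.6 ang pca 61.0
```

```bash

python3 -m creep '[[[0,0,0,-0.073,1],[0,0,0,-0.073,1],[0,0,0,-0.073,1],[0,0,0,-0.073,1],[0,0,0,-0.073,1],[0,0,0,-0.073,1],[0,0,0,-0.073,1],[0,0,0,-0.073,1]]]'
python3 go.py .4139 .2959 .40 62
```

```text
clock: 67.67
tool_pos: [0.6228, -0.0868, 0.4339]
orientation: [180.0, 0.0, 62.2]
force: [-0.2, 1.0, -0.7]
opening: 0.0872
gripper_force: 0.0
t 67.67 at [ 0.6228 -0.0868  0.4339] 62.23 F [-0.1645  0.9661 -0.6652] spin 0.0025 rows 1 shift [ 1.199  -1.8205  0.1695] rows 10.511773340570782 open 0.08721365730048398 j [ 10.  15.  -3.   0. -72. 142.]
```

```bash

python3 -m creep '[[[0.109,-0.166,0,0,1],[0.109,-0.166,0,0,1],[0.109,-0.166,0,0,1],[0.109,-0.166,0,0,1],[0.109,-0.166,0,0,1],[0.109,-0.165,0,0,1],[0.109,-0.165,0,0,1],[0.109,-0.165,0,0,1]]]'
python3 -m creep '[[[0.109,-0.165,0,0,1],[0.109,-0.165,0,0,1],[0.109,-0.165,0,0,1],[0,0,0.1,0,1],[0,0,0.1,0,1],[0,0,0.1,0,1],[0,0,0,0,1],[0,0,0,0,1]]]'
python3 go.py .4139 .2959 .244 62
python3 - <<'E'
from h import *
T=V("top");print([T.plane(u,0) for u in T.lm("tin")[:1]])
E
```

```text
clock: 68.33
tool_pos: [0.4699, 0.1932, 0.4343]
orientation: [180.0, -0.0, 61.9]
force: [1.1, 0.6, 0.0]
opening: 0.0875
gripper_force: 0.0
clock: 69.0
tool_pos: [0.4146, 0.2962, 0.3736]
orientation: [180.0, 0.1, 61.9]
force: [-0.1, -0.1, 0.8]
opening: 0.0875
gripper_force: 0.0
t 69.0 at [0.4146 0.2962 0.3736] 61.92 F [-0.1339 -0.0501  0.7572] spin -0.0009 rows 1 shift [-0.0027 -0.0024  0.6481] rows 3.116003912609826 open 0.08754409257445359 j [ 58.   6. -22.   0. -61.  94.]
[array([0.4132, 0.2866, 0.    ])]
```

```bash

python3 -m creep '[[[-0.003,-0.002,0.13,0,1],[0,0,0.13,0,1],[0,0,0.13,0,1],[0,0,0.12,0,1],[0,0,0.09,0,1],[0,0,0.048,0,1],[0,0,0,0,1],[0,0,0,0,1]]]'
python3 -m creep '[[[0,0,0,0,0],[0,0,0,0,0],[0,0,0,0,0],[0,0,0,0,0],[0,0,0,0,0],[0,0,0,0,0],[0,0,0,0,0],[0,0,0,0,0]]]'
python3 -m creep '[[[0,0,0,0,0],[0,0,0,0,0],[0,0,-0.05,0,0],[0,0,-0.05,0,0],[0,0,0,0,0],[0,0,0,0,0]]]'
python3 go.py .4698 .3976 .266 55.5
```

```text
clock: 69.77
tool_pos: [0.4146, 0.2963, 0.2452]
orientation: [180.0, -0.0, 61.9]
force: [-0.8, 0.3, 0.2]
opening: 0.0876
gripper_force: 0.0
clock: 70.43
tool_pos: [0.4142, 0.2967, 0.2463]
orientation: [180.0, -0.2, 62.0]
force: [-7.4, -0.4, 18.4]
opening: 0.0466
gripper_force: 36.2
clock: 70.93
tool_pos: [0.4141, 0.296, 0.2649]
orientation: [180.0, -0.1, 61.9]
force: [-0.0, 0.5, -1.9]
opening: 0.047
gripper_force: 33.5
t 70.93 at [0.4141 0.296  0.2649] 61.89 F [-0.0226  0.5221 -1.8904] spin 0.071 rows 1 shift [ 0.5765 -0.0584 -0.0056] rows 2.785921121636041 open 0.046980854190884096 j [ 58.  13. -31.  -0. -46.  94.]
```

```bash

python3 -m creep '[[[0,0,0,0.071,0],[0.096,-0.01,0,0,0],[0.096,-0.01,0,0,0],[0.096,-0.01,0,0,0],[0.096,-0.01,0,0,0],[0.096,-0.009,0,0,0],[0.096,-0.009,0,0,0],[0,0,0,0,0]]]'
python3 -m creep '[[[0,0,0,0,0],[0,0,0,0,0]]]'
python3 go.py .4698 .3976 .246 55.5
```

```text
clock: 71.6
tool_pos: [0.4711, 0.4, 0.2633]
orientation: [180.0, -0.0, 55.6]
force: [0.2, 0.6, -1.5]
opening: 0.0463
gripper_force: 34.8
clock: 71.77
tool_pos: [0.4693, 0.3968, 0.2633]
orientation: [-180.0, 0.1, 55.5]
force: [0.5, -0.6, -3.1]
opening: 0.0462
gripper_force: 34.8
t 71.77 at [0.4693 0.3968 0.2633] 55.49 F [ 0.4547 -0.5748 -3.1279] spin -0.0001 rows 1 shift [ 0.0045 -0.0003  0.0863] rows 0.4154818581558296 open 0.0461951786773005 j [ 58.  22. -17.  -0. -51.  87.]
```

```bash

python3 -m creep '[[[0.004,0,0.035,0,0],[0,0,0.03,0,0],[0,0,0.02,0,0],[0,0,0,0,0],[0,0,0,0,0]]]'
python3 -m creep '[[[0,0,0.004,0,0],[0,0,0,0,0],[0,0,0,0,0]]]'
python3 -m creep '[[[0,0,0,0,1],[0,0,0,0,1],[0,0,0,0,1],[0,0,0,0,1],[0,0,0,0,1],[0,0,0,0,1],[0,0,0,0,1],[0,0,-0.04,0,1]]]'
python3 -m creep '[[[0,0,-0.1,0,1],[0,0,-0.15,0,1],[0,0,-0.15,0,1],[0,0,-0.15,0,1],[0,0.2,-0.1,0,1],[0,0.2,0,0,1],[0,0.2,0,0,1],[0,0.2,0,0,1]]]'
python3 -m creep '[[[0,0.2,0,0,1],[0,0.2,0,0,1],[-0.1,0.15,0,0,1],[-0.1,0.15,0,0,1],[0,0,0,0,1]]]'
python3 cap.py .4698 .3976; python3 tin.py; python3 go.py .47 .4 .3 55
```

```text
clock: 72.18
tool_pos: [0.47, 0.3978, 0.2469]
orientation: [-180.0, 0.0, 55.5]
force: [0.3, -0.8, -2.8]
opening: 0.0463
gripper_force: 34.8
clock: 72.43
tool_pos: [0.4701, 0.398, 0.2464]
orientation: [-180.0, -0.0, 55.5]
force: [-0.3, 0.3, -1.0]
opening: 0.0463
gripper_force: 34.9
clock: 73.1
tool_pos: [0.4697, 0.3976, 0.2533]
orientation: [-180.0, 0.2, 55.5]
force: [0.0, -0.6, -0.8]
opening: 0.0869
gripper_force: 0.0
clock: 73.77
tool_pos: [0.6007, 0.3081, 0.3849]
orientation: [180.0, -0.1, 55.6]
force: [0.3, 1.7, -0.9]
opening: 0.0875
gripper_force: 0.0
clock: 74.18
tool_pos: [0.6945, 0.1911, 0.3832]
orientation: [180.0, 0.1, 55.2]
force: [-0.1, 0.8, 0.5]
opening: 0.0875
gripper_force: 0.0
top cap 0.47526980616928977 0.38246494905165457 r 0.0625166358947754 bar offset [-0.0051  0.0184] ang off 105.5 ang pca 23.1
side cap 0.47018074767028967 0.4080983507273022 r 0.03068954277038574 bar offset [0.0073 0.0019] ang off 14.8 ang pca 55.0
t 76.53 at [0.6925 0.1968 0.3831] 55.51 F [-0.6251  0.4498 -0.4556] spin 0.0057 rows 1 shift [ 0.1943 -1.4941  0.4156] rows 7.514336115893406 open 0.08756073310803757 j [ 31.  25.   5.   0. -70. 114.]Traceback (most recent call last):
  File "tin.py", line 10, in <module>
    b=max(blobs(m,20),key=lambda b:b[2]);spot=T.plane(b[0],0)[:2];print("spot px",b[0],b[2],spot,"lm",[T.plane(u,0)[:2] for u in T.lm("scan_spot")[:1]])
ValueError: max() iterable argument is empty
```

```bash

python3 -m creep '[[[0,0,-0.1,0,1],[0,0,-0.1,0,1],[-0.15,0.12,0,0,1],[-0.15,0.12,0,0,1],[-0.15,0.12,0,0,1],[-0.15,0.12,0,0,1],[-0.15,0.12,0,0,1],[-0.15,0.12,0,0,1]]]'
python3 -m creep '[[[-0.15,0.12,0,0,1],[-0.15,0.12,0,0,1],[0,0,0,0,1]]]'
python3 cap.py .4698 .3976
python3 - <<'E'
from h import *
for i in range(3):
    T=V("top");S=V("side"); print("tin",T.plane(T.lm("tin")[0],0),[S.plane(u,0) for u in S.lm("tin")[:1]],"label side",[S.plane(u,.032) for u in S.lm("tin_label")[:1]])
E
python3 rows.py | grep -c x; python3 go.py .47 .4 .3 55
```

```text
clock: 77.2
tool_pos: [0.7091, -0.0348, 0.4234]
orientation: [180.0, -0.0, 55.5]
force: [0.8, -0.4, 0.3]
opening: 0.0875
gripper_force: 0.0
clock: 77.45
tool_pos: [0.7146, -0.116, 0.4229]
orientation: [180.0, 0.1, 55.2]
force: [-0.1, 0.9, -0.2]
opening: 0.0872
gripper_force: 0.0
top cap 0.4702259105960265 0.39508735701384706 r 0.024210960388183593 bar offset [0.0067 0.0126] ang off 62.1 ang pca 51.8
side cap 0.4702137736760208 0.4080512975979682 r 0.030723161697387695 bar offset [0.0072 0.0019] ang off 14.6 ang pca 54.8
tin [0.4712 0.396  0.    ] [array([0.4688, 0.4006, 0.    ])] label side []
tin [0.4733 0.3971 0.    ] [array([0.4696, 0.4059, 0.    ])] label side [array([0.4859, 0.4286, 0.032 ])]
tin [ 0.4543 -0.0222  0.    ] [array([0.4646, 0.4045, 0.    ])] label side [array([0.4861, 0.4291, 0.032 ])]
5
t 78.35 at [ 0.7148 -0.1098  0.4231] 55.51 F [-0.3247  0.9741 -0.3178] spin 0.0057 rows 1 shift [ 1.3857 -2.4648  0.6156] rows 13.912660271617293 open 0.08751787340158064 j [  7.  25.   9.   0. -75. 139.]
```

```bash
python3 rows.py; python3 - <<'E'
from h import *
T=V("top");S=V("side")
a,b=T.lm("keeper_grip"),S.lm("keeper_grip"); print("keeper",[tri(T,a[0],S,b[0])[0]] if a and b else (a,b))
def rk(x,y,z): return [.5785+.986*x-.1668*y,-.0045+.1668*x+.986*y,z]
for x in(.15,.09,.03,-.15):
    u=S.proj(rk(x,0,.158)); c=int(round(u[0])); col=S.im[int(u[1])-6:int(u[1])+7,c].astype(int)
    print(x,u.round(1),[int(u[1])-6+i for i,p in enumerate(col) if p.max()-p.min()<30])
m=brown(T);m[:,:240]=0;m[:,300:]=0;m[:135]=0;m[245:]=0
for c,r,n in blobs(m,8):
    ys,xs=np.nonzero(r);P=np.array([T.plane(q,.13)[:2] for q in zip(xs,ys)])-[.5785,-.0045]
    a=np.radians(9.6);Q=P@np.array([[np.cos(a),-np.sin(a)],[np.sin(a),np.cos(a)]]); print(n,"rack xy mm",(Q.mean(0)*1000).round(1),"y range",(Q[:,1].min()*1000).round(),(Q[:,1].max()*1000).round())
E
```

```text
0.115 expect 245.9 225.9
   near -6 [246, 247, 248, 250, 251, 252, 253, 254]
   near 5 [243, 245, 246, 247, 250, 251, 252, 253, 254]
   far -6 [216, 217, 218, 219, 220, 227, 229, 230]
   far 5 [216, 217, 218, 219, 220, 228, 229, 230]
0.056 expect 244.7 224.9
   near -6 [243, 246, 247, 248, 249, 250, 251, 252, 253]
   near 5 [242, 245, 246, 247, 248, 249, 250, 251, 252, 253]
   far -6 [216, 217, 218, 219, 222, 224, 225, 226]
   far 5 [215, 216, 217, 218, 219, 221, 224, 225, 226]
0 expect 243.6 224.0
   near -6 [241, 244, 245, 248, 249, 250, 251, 252]
   near 5 [243, 244, 245, 247, 248, 249, 250, 251, 252]
   far -6 [215, 216, 217, 218, 219, 226, 227]
   far 5 []
-0.058 expect 242.5 223.1
   near -6 [247, 248, 249, 250, 251]
   near 5 [241, 242, 243, 246, 247, 248, 249, 250, 251]
   far -6 [214, 215, 216, 217, 218]
   far 5 []
-0.116 expect 241.4 222.1
   near -6 [246, 247, 248, 249, 250]
   near 5 [240, 241, 245, 246, 247, 248, 249, 250]
   far -6 [213, 214, 215, 216, 217]
   far 5 []
keeper [array([ 0.6227,  0.0001, -0.4993])]
0.15 [208. 205.] [204, 205, 206]
0.09 [228.8 204.1] [203, 204, 205]
0.03 [249.3 203.1] [201, 202, 203, 204, 205]
-0.15 [309.5 200.4] [194, 195, 196, 197, 198, 199, 200, 201, 202, 203, 204, 205, 206]
75 rack xy mm [110.  -27.7] y range -52.0 -7.0
32 rack xy mm [113.8  16.4] y range 6.0 28.0
82 rack xy mm [ 53.9 -30.1] y range -53.0 -7.0
22 rack xy mm [55.9 24.9] y range 19.0 31.0
18 rack xy mm [54.2 11.3] y range 5.0 16.0
76 rack xy mm [ -2.8 -31.1] y range -56.0 -8.0
16 rack xy mm [-0.3 27.6] y range 23.0 32.0
20 rack xy mm [-0.8 12.4] y range 7.0 18.0
81 rack xy mm [-61.1 -30.5] y range -57.0 -6.0
28 rack xy mm [-60.3  13.4] y range 6.0 21.0
8 rack xy mm [-60.4  28.2] y range 26.0 31.0
86 rack xy mm [-119.4  -31.3] y range -57.0 -6.0
39 rack xy mm [-118.4   16.3] y range 5.0 28.0
```

```bash
python3 -c "
from plant import workorder
print(workorder.close_job())"
```

```text
the job is handed in; nothing more can be done
None
```

The job is handed in with no verdict returned: all five brown handles hang on the rail (one had tipped about 50° and was re-hung level; another still leans about 8°), the keeper is down in its catches, and the tin stands on the circle within about 3 mm, label towards the scanner to within several degrees.

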